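# String the tape rolls onto the dispenser rod

## Robot

A 6-joint arm with a two-finger parallel gripper is mounted at the origin on the work surface. World frame = base frame: x ahead of the robot, y to its left, z up, the work surface at z = 0. Lengths are in m, angles in rad, forces in N, time in s.
With the tool pointing down it reaches from about 0.3 to 0.775 m from the base axis. Payload 14.6 kg.
Tool frame: the origin (TCP) lies at the very end of the fingers, on their centre line; the grasp point (between the pads) lies 19 mm behind it (ctrl.grasp_offset is the distance from the TCP to the grasp point, in m); x points along the fingers, y is the direction in which the jaws open and shut, and the axes are right-handed (so a half turn about x gives the same grasp; the last joint's range is limited). The gripper opens to 94 mm and grips with 3 to 60 N. Pads are 16 mm wide; open, the fingers measure 119 mm over their backs; the gripper's body (75 mm by 177 mm) begins 78 mm behind the grasp point.
Start: joints at [-1.395, 0.3, 1.521, -0, 1.321, -0.067], TCP at [0.132, -0.534, 0.205] pointing down, gripper open.
Joint ranges: [-3.03, 3.03], [-0.79, 2.21], [0.23, 2.52], [-1.04, 4.18], [0, 3.07], [-2.55, 2.55]. Speed limits (rad/s): [2.22, 2.22, 2.57, 3.14, 3.14, 3.14].

## Interface

Orientations are given as [roll, pitch, yaw] about the fixed x, y, z axes, in that order (R = Rz(yaw) Ry(pitch) Rx(roll)).
In Python, from station import ctrl gives the robot as it stands. The module is installed in compiled form; this text tells all that it offers.
- The arm moves only by the tool send_rows, never from a script. Its argument "rows" is a list that holds one entry, the list of rows, each a list of 4 numbers: the shift along the world's x, y, z in mm, then the turn about the world's z in rad. A call has 1 to 12 rows; each row shifts and turns the commanded pose from where the row before left it; what a row does not reach is not made up. A row lasts 1/10 s, in which the tool goes at most 50 mm and 8.59 degrees, less where a joint would pass 70% of its speed; a pose out of reach is approached as far as the arm can. A call is refused whole if a number of a shift passes 50 or a number of a turn 0.15, either way. A call with a gripper value outside its range is refused whole. "grip" is the gripper's target within -1 to 1 (shut at 1, half-way at 0, fully open at -1), set as the call begins (left out, the last holds). The fingers move at their own pace and stop on an object; "newtons" is the grip in N (left out, the last holds). Time passes only in rows, so rows that do not move let the fingers close. It gives the time, the measured TCP pose, the force and the opening at its end, in the units of the state.
- ctrl.get_obs(): the state, without advancing time (a new reading comes with each control period).
- ctrl.camera(name): name is "side" or "top"; returns (picture, depth): 480x640x3 uint8, red, green, blue; 480x640 float32, m along the optical axis (not along the pixel's ray), 0 where there is no reading.
- ctrl.camera_params(name): a dict with "vertical_fov" (degrees; the focal length in pixels is half the picture's height over the tangent of half this angle, whatever the lens; pixels are square), "cx", "cy" (the principal point, pixels), "cam_to_world" (4x4, takes a point from camera to world coordinates). Camera axes: x right, y up, looking along -z (the intrinsics and any distortion apply to the point x, -y, -z); pixel columns grow to the right and rows downward; lengths in m; the calibration is good to about 2 mm. A picture is of the moment at which its call begins. camera_params takes no time and is no camera call.
- ctrl.hand_in(): hands the job in, once; it reports no verdict.
The state is a dict: "time_s": time; "qpos": joint angles; "joint_vel": joint speeds; "tau": joint torques, N m; "ee_pos": TCP position; "eef_rot": TCP orientation; "force": force on the tool from outside, world axes, zero at the start; "moment": the same for the moment, N m; "grip_width": finger opening in m.
Only numpy, scipy, OpenCV 4.12 (cv2) and the standard library are available. Lean on these libraries where they do the work, as an engineer would, in place of code of your own. Each camera call takes 0.05 s, during which the arm holds its last target.

## Task

Set up the tape dispenser: pull every grey separating panel up out of the black slotted rack and put them all in the small open cardboard box; only then thread the wooden skewer through all the tape rolls that stand in the rack and lift them clear of it together as one stack. Lay the skewer centred in both notches of the dark steel stand, under its swing bail, with all the rolls between the two uprights, swing the bail fully closed over them, and leave the other things on the bench where they are.

Things in the scene. Friction and masses are not known exactly. Their poses are not given: they have to be found in the camera images.
- rack_mid (a point): fixed black plastic slotted rack, 96 x 168 mm, side walls to 55 mm. Point: middle of the row, 47 mm above the table, on the common axis of the roll holes; y along the row (= along the holes), x across, z up. Four bays at y = -60, -20, 20, 60 mm, panel slots at y = -40, 0, 40. The row's ends are open above 25 mm: a rod can enter along y from either end
- roll1_mid (a point): roll of tape 1 (rigid, may be absent): outer diameter 56, hole 26, width 24 mm, 30 g, standing loose on edge in bay 1 of the rack (about y = -60 mm), on two rails. Point: centre of its hole, about 47 mm above the table at the start; its y axis is the hole's axis (it may spin about it)
- roll2_mid (a point): roll of tape 2 (rigid, may be absent): outer diameter 56, hole 26, width 24 mm, 30 g, standing loose on edge in bay 2 of the rack (about y = -20 mm), on two rails. Point: centre of its hole, about 47 mm above the table at the start; its y axis is the hole's axis (it may spin about it)
- roll3_mid (a point): roll of tape 3 (rigid, may be absent): outer diameter 56, hole 26, width 24 mm, 30 g, standing loose on edge in bay 3 of the rack (about y = 20 mm), on two rails. Point: centre of its hole, about 47 mm above the table at the start; its y axis is the hole's axis (it may spin about it)
- roll4_mid (a point): roll of tape 4 (rigid, may be absent): outer diameter 56, hole 26, width 24 mm, 30 g, standing loose on edge in bay 4 of the rack (about y = 60 mm), on two rails. Point: centre of its hole, about 47 mm above the table at the start; its y axis is the hole's axis (it may spin about it)
- panel1_mid (a point): grey panel 1 (may be absent), upright in rack slot 1 (y = -40 mm), lower 30 mm loose in the slot: 95 tall (z), sheet 72 wide (x), 4 thick (y); at the top a gripping lip 60 wide, 8 thick, 24 mm tall; 30 g. Point: its centre, half-way up; lip centre 35.5 mm above it (108 mm above the table at the start), lower edge 47.5 below. Next lips are 40 mm off; rolls' tops at 75 mm
- panel2_mid (a point): grey panel 2 (may be absent), upright in rack slot 2 (y = 0 mm), lower 30 mm loose in the slot: 95 tall (z), sheet 72 wide (x), 4 thick (y); at the top a gripping lip 60 wide, 8 thick, 24 mm tall; 30 g. Point: its centre, half-way up; lip centre 35.5 mm above it (108 mm above the table at the start), lower edge 47.5 below. Next lips are 40 mm off; rolls' tops at 75 mm
- panel3_mid (a point): grey panel 3 (may be absent), upright in rack slot 3 (y = 40 mm), lower 30 mm loose in the slot: 95 tall (z), sheet 72 wide (x), 4 thick (y); at the top a gripping lip 60 wide, 8 thick, 24 mm tall; 30 g. Point: its centre, half-way up; lip centre 35.5 mm above it (108 mm above the table at the start), lower edge 47.5 below. Next lips are 40 mm off; rolls' tops at 75 mm
- rod_grip (a point): wooden skewer lying level on the table, 55 g. Point: centre of its handle block (18 wide x, 80 long y, 40 mm tall z), on the rod's axis, 20 mm above the table. Collar 40 mm across from y = 40 to 48 mm, then a bare dowel 10 mm in diameter along +y to its rounded tip at y = 301 mm
- rod_mid (a point): point on the skewer's axis 170 mm from the handle's centre towards the tip (y along the rod); it belongs half-way between the stand's uprights
- stand_mid (a point): fixed dark steel stand, base 90 x 234 mm; two uprights 10 mm thick at y = -105 and 105 mm, each with a 90 degree V notch open upward (mouth 42 mm, prong tips 102 mm above the table). Point: half-way between the notches, 83 mm above the table, where the axis of a rod resting in both lies; y from notch to notch, x across. The handle may be on either side
- bail (a joint): guard bail of the stand, a U of 8 mm steel bar hinged along y, low on the stand's +x side (hinge at x = 35 mm of the stand, 55 mm above the table, arms 81 mm, at y = -94 and 94 mm). 0 = fully closed, its bar over the notches (x = 0); opens towards +x to its stop at 0.894 rad, bar at x = 70 mm. Stiff hinge: stays where it is left, moves with a push of about 1 N on the bar
- bail_bar (a point): middle of the bail's bar, which runs along y for 188 mm, 8 mm in diameter; 128 mm above the table when closed and when fully open, 136 half-way. Rolls hanging in the stand reach up to 104 mm
- keep: small open cardboard box, loose (0.45 kg): outside 120 (x) by 90 (y) by 70 mm high, walls and floor 5 mm. Origin: centre of its underside. The panels go in standing, their 72 mm width along its x axis; they may lean in it
- lantern: bystander: green camping lantern, 92 mm across, 170 mm high, origin under its centre
- jar: bystander: glass screw jar, 56 mm across, 80 mm high, origin under its centre
- torch: bystander: black hand torch, 145 mm long, lying, 40 mm high, origin under its middle
- measure: bystander: grey tape measure case, 65 x 35 x 60 mm, origin under its centre
Things that resemble listed ones, but are neither listed nor needed, are in the scene too. What is shaped like the part that bears roll3_mid but orange is not meant.

How it is judged:
By the outcome, as a careful person would: the job done as asked, in the order asked, and still so for the second after the job is handed in, with the robot touching nothing.
Of roll1, roll2, roll3, roll4 only 2 to 4 are there at a start; the rules pass over those that are not, and their reading is None.
Of panel1, panel2, panel3 only 2 to 3 are there at a start; the rules pass over those that are not, and their reading is None.
At some moment in a run one of keep may be knocked a few centimetres aside while the robot is not near it.
It also fails if it takes over 208 s, if anything falls off the work surface, if the arm or the gripper's body presses on something with over 40 N, if the wrist force passes 120 N, or if a joint passes its speed limit or range.

## Working session

There is one attempt and no reset: what is moved stays moved. The work goes in short steps, Python scripts to look and compute and a tool call to move; the robot and the scene stay as the last step left them, time stands still between calls to the robot, and variables do not carry over. Pictures are saved under pics/ and viewed, and the job is handed in when it is done.

Besides the shell and the picture viewer there is one more tool, called after "Call:" as name([rows], argument=value, ...), one row to a line, values as JSON. send_rows: Moves the arm, as the interface text tells. Its arguments: {"type":"object","properties":{"rows":{"type":"array"},"grip":{"type":"number"},"newtons":{"type":"number"}},"required":["rows"]}

```bash
ls; mkdir -p pics
cat > h.py <<'E'
import numpy as np, cv2
from station import ctrl
def snap(n,tag):
    im,d=ctrl.camera(n); cv2.imwrite(f'pics/{tag}.png',im[:,:,::-1]); np.savez(f'pics/{tag}.npz',im=im,d=d); return im,d
E
python3 - <<'E'
from h import *
for n in('side','top'):
    snap(n,n+'0'); p=ctrl.camera_params(n); print(n,p)
print(ctrl.get_obs())
E
```

```text
pics
side {'vertical_fov': 43.76863410136688, 'cx': 328.56526445099627, 'cy': 243.39346622359716, 'cam_to_world': array([[-0.95877609,  0.19896683, -0.20288076,  0.26574964],
       [-0.28405566, -0.69065853,  0.66505878,  0.85259575],
       [-0.00779669,  0.69527189,  0.71870454,  0.99046134],
       [ 0.        ,  0.        ,  0.        ,  1.        ]])}
top {'vertical_fov': 57.81844301575633, 'cx': 321.8840355529071, 'cy': 239.77710928843408, 'cam_to_world': array([[-0.01152847,  0.99298336, -0.11769091,  0.41977894],
       [-0.9999257 , -0.01191445, -0.00257652,  0.00144995],
       [-0.00396066,  0.11765246,  0.99304693,  1.13653197],
       [ 0.        ,  0.        ,  0.        ,  1.        ]])}
{'time_s': 0.1, 'qpos': array([-1.39457493e+00,  3.00411235e-01,  1.52149377e+00, -1.28057430e-05,
        1.32069433e+00, -6.66006404e-02]), 'joint_vel': array([-0.00026311, -0.00208632, -0.0027258 ,  0.00029409, -0.00098746,
       -0.00142469]), 'tau': array([ 1.43075267e-03, -5.32644868e+01, -3.53282547e+01,  7.09775719e-02,
        2.35256605e-02, -6.75012507e-05]), 'ee_pos': array([ 0.13219771, -0.53364522,  0.2049561 ]), 'eef_rot': array([-1.62507585,  1.56978956,  1.75934202]), 'force': array([ 0.77539281, -0.6308763 ,  0.04049956]), 'moment': array([ 0.00911661, -0.00802548,  0.02414817]), 'grip_width': 0.09394975713942436}
```

View pics/side0.png

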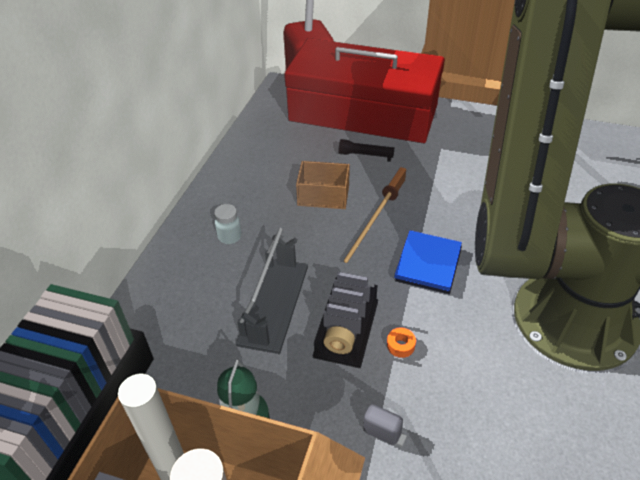

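View pics/top0.png

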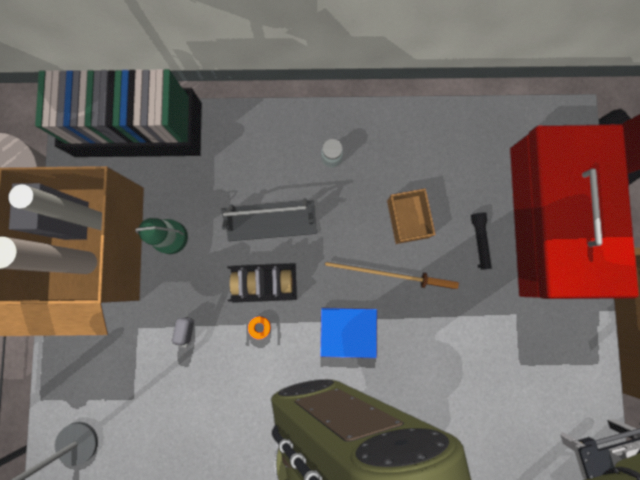

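The top view shows the rack near (262,283), the stand near (270,218), the skewer from (328,263) to (458,285), and the box near (411,216). The orange roll at (259,328) is the decoy. I'll enlarge these.

Run:
```python
import cv2
t=cv2.imread('pics/top0.png'); s=cv2.imread('pics/side0.png')
cv2.imwrite('pics/c1.png',cv2.resize(t[180:310,205:335],None,fx=4.6,fy=4.6,interpolation=cv2.INTER_CUBIC))
cv2.imwrite('pics/c2.png',cv2.resize(t[180:310,320:500],None,fx=4.4,fy=4.4,interpolation=cv2.INTER_CUBIC))
cv2.imwrite('pics/c3.png',cv2.resize(s[220:380,220:400],None,fx=3.75,fy=3.75,interpolation=cv2.INTER_CUBIC))
```

```text
(no output)
```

View pics/c1.png

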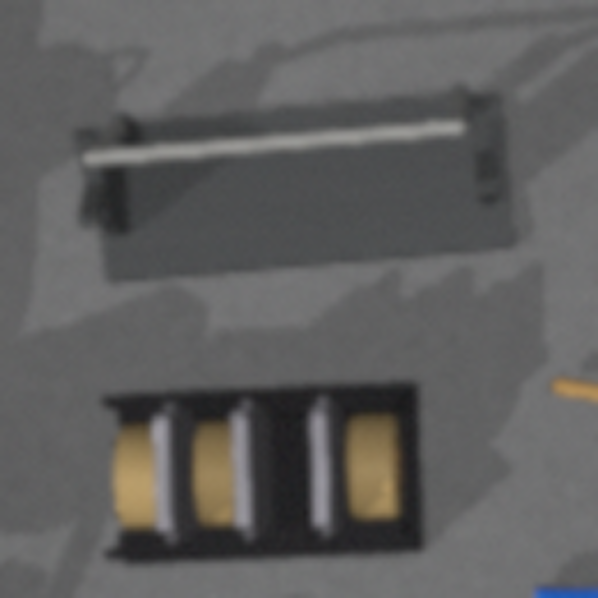

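View pics/c2.png

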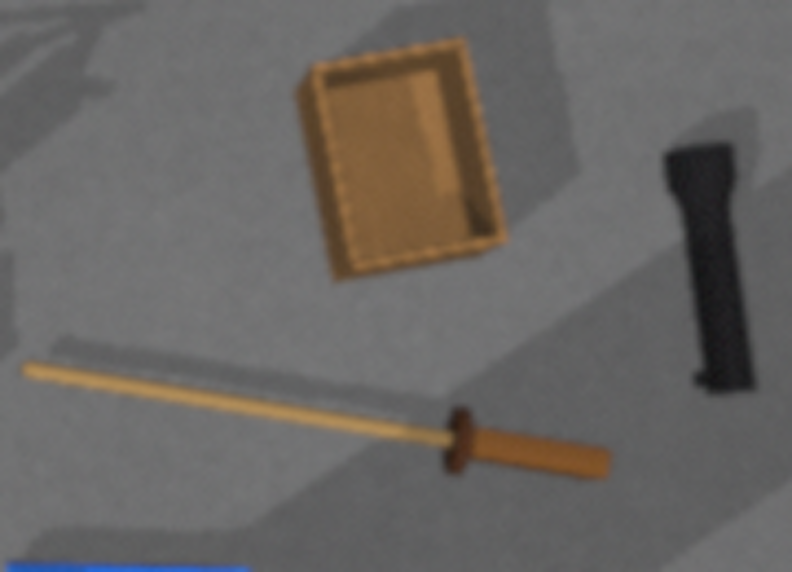

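View pics/c3.png

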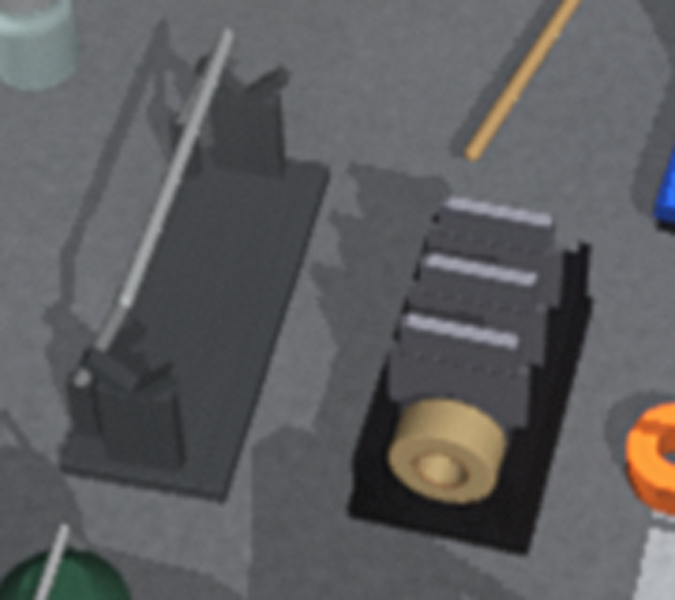

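Three panels and three rolls are present, and the third bay from the left in the top view looks empty. Next I'll measure with depth and rays.

```bash
cat >> h.py <<'E'
def P(n):
    p=ctrl.camera_params(n); f=240/np.tan(np.radians(p['vertical_fov'])/2); return f,p['cx'],p['cy'],np.array(p['cam_to_world'])
def cloud(n,d):
    f,cx,cy,T=P(n); v,u=np.mgrid[0:480,0:640]
    c=np.stack([(u-cx)/f*d,-(v-cy)/f*d,-d],-1); return c@T[:3,:3].T+T[:3,3]
def ray(n,uv,z):
    f,cx,cy,T=P(n); uv=np.atleast_2d(uv).astype(float)
    r=np.stack([(uv[:,0]-cx)/f,-(uv[:,1]-cy)/f,-np.ones(len(uv))],-1)@T[:3,:3].T
    return T[:3,3]+r*((z-T[2,3])/r[:,2])[:,None]
def proj(n,X):
    f,cx,cy,T=P(n); c=(np.atleast_2d(X)-T[:3,3])@T[:3,:3]
    return np.stack([cx+f*c[:,0]/-c[:,2],cy-f*c[:,1]/-c[:,2]],-1)
E
python3 - <<'E'
from h import *
for n in('top','side'):
    z=np.load(f'pics/{n}0.npz'); im,d=z['im'].astype(int),z['d']; X=cloud(n,d); ok=d>0
    R,G,B=im[...,0],im[...,1],im[...,2]
    tab=ok&(abs(X[...,2])<.02)&(X[...,0]>.2)&(X[...,0]<.7)&(abs(X[...,1])<.4)
    print(n,'table z',np.percentile(X[tab][:,2],[5,50,95]))
    def rep(name,m,uv=None):
        p=X[m&ok]; print(n,name,len(p),np.round(np.median(p,0),3),np.round(p.min(0),3),np.round(p.max(0),3))
    reg=(X[...,0]>.25)&(X[...,0]<.45)&(X[...,1]>.02)&(X[...,1]<.3)
    rep('lips',reg&(X[...,2]>.108)&(X[...,2]<.13))
    for a,b in [(.09,.13)]:
        m=(reg&(X[...,2]>a)&(X[...,2]<b)).astype(np.uint8)
        k,l,s,c=cv2.connectedComponentsWithStats(m)
        for i in range(1,k):
            if s[i,4]>8: rep('lip%d'%i,l==i); print(c[i])
    tan=(R>B*1.35)&(R>100)&(G>B*1.15)
    rep('rolls',reg&tan&(X[...,2]>.03)&(X[...,2]<.09))
E
```

```text
top table z [-0.00337517  0.00034085  0.01073328]
top lips 193 [0.432 0.157 0.12 ] [0.415 0.113 0.108] [0.45  0.201 0.124]
top lip1 72 [0.433 0.156 0.119] [0.41  0.153 0.094] [0.45  0.162 0.124]
[257.31944444 286.97222222]
top lip2 66 [0.433 0.116 0.119] [0.412 0.113 0.094] [0.45  0.121 0.123]
[274.48484848 286.31818182]
top lip3 86 [0.43  0.196 0.119] [0.409 0.192 0.09 ] [0.448 0.201 0.124]
[240.27906977 287.90697674]
top rolls 337 [0.434 0.178 0.073] [0.416 0.084 0.053] [0.45  0.23  0.081]
side table z [-0.00314144  0.00031976  0.01194747]
side lips 417 [0.431 0.16  0.118] [0.412 0.111 0.108] [0.45  0.203 0.125]
side lip1 246 [0.431 0.12  0.109] [0.409 0.111 0.09 ] [0.45  0.124 0.124]
[358.08943089 281.73577236]
side lip2 252 [0.43  0.16  0.109] [0.406 0.151 0.09 ] [0.45  0.164 0.125]
[353.12301587 297.23809524]
side lip3 270 [0.429 0.2   0.111] [0.406 0.192 0.09 ] [0.45  0.204 0.124]
[347.94814815 313.54074074]
side rolls 442 [0.432 0.226 0.065] [0.413 0.197 0.03 ] [0.45  0.234 0.08 ]
```

```bash
cat > meas.py <<'E'
from h import *
import sys
for n in('top','side'):
    z=np.load(f'pics/{n}0.npz'); im,d=z['im'].astype(int),z['d']; X=cloud(n,d); ok=d>0
    R,G,B=im[...,0],im[...,1],im[...,2]
    def rep(name,m):
        m=m&ok; p=X[m]
        if len(p)<5: print(n,name,len(p));return
        r=cv2.minAreaRect((p[:,:2]*1000).astype(np.float32))
        print(n,name,len(p),'med',np.round(np.median(p,0),3),'z',np.round(np.percentile(p[:,2],[2,98]),3),'rect',np.round(r[0],1),np.round(r[1],1),round(r[2],1))
    def box(x0,x1,y0,y1,z0,z1): return (X[...,0]>x0)&(X[...,0]<x1)&(X[...,1]>y0)&(X[...,1]<y1)&(X[...,2]>z0)&(X[...,2]<z1)
    for yc in (.12,.16,.2): rep('lip',box(.38,.5,yc-.02,yc+.02,.112,.13)) 
    rep('lips',box(.38,.5,.09,.23,.112,.13))
    tan=(R>B*1.35)&(R>100)&(G>B*1.15)
    for y0,y1 in((.05,.118),(.118,.157),(.157,.196),(.196,.26)): rep('roll',tan&box(.38,.5,y0,y1,.06,.09))
    rep('rackwall',box(.36,.52,.02,.32,.045,.062)&(R<60))
    rep('stand',box(.5,.72,.0,.35,.085,.112)&(R<100))
    rep('standbase',box(.5,.72,.0,.35,.005,.02))
    bar=box(.5,.75,0,.35,.115,.145); rep('bar',bar)
    cb=(R>B*1.4)&(R>70)
    rep('boxrim',cb&box(.45,.75,-.35,-.05,.064,.08))
    rep('boxall',cb&box(.45,.75,-.35,-.05,.01,.08))
    rod=cb&box(.3,.55,-.4,.06,.002,.06)
    rep('skewer',rod); rep('handletop',rod&(X[...,2]>.033))
    rep('lantern',box(.45,.75,.28,.5,.05,.2)); rep('jar',box(.65,.85,-.1,.05,.04,.1))
    ys=X[bar&ok];
E
python3 meas.py
```

```text
top lip 96 med [0.448 0.117 0.121] z [0.113 0.124] rect [446.2 117.4] [58.6  8. ] 2.0
top lip 98 med [0.445 0.157 0.12 ] z [0.115 0.124] rect [444.3 157.6] [58.4  8.5] 2.1
top lip 102 med [0.443 0.196 0.12 ] z [0.116 0.123] rect [444.6 197.1] [58.2  8.3] 1.4
top lips 296 med [0.446 0.157 0.12 ] z [0.113 0.124] rect [444.9 157.2] [59.4 88.1] 1.2
top roll 185 med [0.446 0.095 0.072] z [0.061 0.078] rect [444.7  94.5] [21.8 46.6] 89.9
top roll 0
top roll 148 med [0.442 0.178 0.073] z [0.063 0.079] rect [442.1 178.4] [49.  18.8] 3.1
top roll 151 med [0.442 0.221 0.073] z [0.062 0.078] rect [441.4 220.7] [46.5 19.3] 1.0
top rackwall 666 med [0.436 0.154 0.055] z [0.047 0.06 ] rect [444.9 155. ] [ 87.3 162.9] 1.7
top stand 132 med [0.615 0.23  0.093] z [0.086 0.105] rect [608.6 139.8] [ 53.2 219.4] 3.9
top standbase 2647 med [0.601 0.14  0.012] z [0.005 0.017] rect [608.3 173.5] [345.4 216.3] 89.3
top bar 283 med [0.61  0.141 0.133] z [0.127 0.137] rect [613.  139.5] [ 13.9 193.8] 4.4
top boxrim 366 med [ 0.605 -0.225  0.069] z [0.065 0.074] rect [ 607.7 -221.3] [119.5  91. ] 9.7
top boxal
[... 1217 characters left out ...]
.5] [204.1 336.5] 6.2
side bar 347 med [0.607 0.155 0.132] z [0.119 0.136] rect [610.6 140.3] [ 14.5 196.5] 3.9
side boxrim 369 med [ 0.605 -0.215  0.069] z [0.064 0.073] rect [ 605.5 -220.5] [119.6  99.2] 9.2
side boxall 2230 med [ 0.599 -0.187  0.041] z [0.011 0.071] rect [ 565.9 -168.2] [217.2 224.6] 84.8
side skewer 691 med [ 0.46  -0.19   0.025] z [0.008 0.054] rect [ 505.8 -177. ] [341.3 116.2] 77.7
side handletop 221 med [ 0.439 -0.279  0.04 ] z [0.035 0.058] rect [ 484.1 -254.6] [191.2  70.4] 38.6
side lantern 6702 med [0.55  0.485 0.136] z [0.054 0.199] rect [549.2 429.9] [115.4 198.7] 89.8
side jar 593 med [ 0.768 -0.01   0.074] z [0.041 0.083] rect [721.9   3. ] [ 54.4 168.2] 67.2
```

```bash
python3 - <<'E'
from h import *
for n in('top','side'):
    z=np.load(f'pics/{n}0.npz'); im,d=z['im'].astype(int),z['d']; X=cloud(n,d); ok=d>0
    def box(x0,x1,y0,y1,z0,z1): return ok&(X[...,0]>x0)&(X[...,0]<x1)&(X[...,1]>y0)&(X[...,1]<y1)&(X[...,2]>z0)&(X[...,2]<z1)
    m=box(.53,.7,.0,.3,.008,.018).astype(np.uint8); m=cv2.morphologyEx(m,cv2.MORPH_OPEN,np.ones((3,3),np.uint8))
    k,l,s,c=cv2.connectedComponentsWithStats(m); i=1+np.argmax(s[1:,4]); p=X[l==i]
    r=cv2.minAreaRect((p[:,:2]*1000).astype(np.float32)); print(n,'base',s[i],r,np.median(p[:,2]))
    for nm,(y0,y1) in dict(R=(.0,.07),L=(.2,.3)).items():
        for (a,b) in((.06,.08),(.08,.095),(.095,.112)):
            p=X[box(.53,.7,y0,y1,a,b)]
            if len(p): print(n,nm,a,b,len(p),np.round(np.percentile(p,[3,50,97],axis=0),3).tolist())
    p=X[box(.5,.75,0,.35,.122,.15)]; 
    v=cv2.fitLine((p).astype(np.float32),cv2.DIST_L1,0,.001,.001).ravel(); print(n,'bar',v, 'ymin/max',p[:,1].min(),p[:,1].max())
E
python3 - <<'E'
import cv2
t=cv2.imread('pics/top0.png'); s=cv2.imread('pics/side0.png')
a=cv2.resize(t[195:250,210:330],None,fx=6.6,fy=6.6,interpolation=cv2.INTER_CUBIC)
cv2.imwrite('pics/c4.png',a)
cv2.imwrite('pics/c5.png',cv2.resize(s[222:357,230:320],None,fx=4.4,fy=4.4,interpolation=cv2.INTER_CUBIC))
E
```

```text
top base [ 227  209   89   32 1989] ((596.2890625, 138.51551818847656), (67.74873352050781, 233.23666381835938), 4.263579845428467) 0.012510403161507533
top R 0.06 0.08 21 [[0.606, 0.03, 0.061], [0.62, 0.038, 0.076], [0.652, 0.05, 0.08]]
top R 0.08 0.095 58 [[0.595, 0.03, 0.081], [0.622, 0.035, 0.089], [0.642, 0.041, 0.094]]
top R 0.095 0.112 26 [[0.589, 0.03, 0.095], [0.632, 0.035, 0.096], [0.639, 0.049, 0.105]]
top L 0.06 0.08 37 [[0.582, 0.232, 0.061], [0.6, 0.239, 0.074], [0.634, 0.247, 0.08]]
top L 0.08 0.095 61 [[0.577, 0.232, 0.08], [0.604, 0.244, 0.089], [0.625, 0.25, 0.095]]
top L 0.095 0.112 25 [[0.574, 0.231, 0.095], [0.616, 0.241, 0.097], [0.622, 0.247, 0.111]]
top bar [-7.5539939e-02  9.9714273e-01 -3.4460594e-04  6.1047029e-01
  1.3444814e-01  1.3315578e-01] ymin/max 0.042736807992077526 0.23540868381954266
side base [ 249  260   59   92 2720] ((603.0191650390625, 139.53656005859375), (87.1382064819336, 237.1602783203125), 4.188637733459473) 0.012097078494944624
side R 0.06 0.08 148 [[0.593, 0.031, 0.061], [0.613, 0.039, 0.07], [0.644, 0.052, 0.08]]
side R 0.08 0.095 92 [[0.588, 0.028, 0.081], [0.605, 0.037, 0.086], [0.638, 0.051, 0.095]]
side R 0.095 0.112 16 [[0.591, 0.031, 0.095], [0.63, 0.04, 0.097], [0.636, 0.05, 0.109]]
side L 0.06 0.08 165 [[0.577, 0.238, 0.061], [0.598, 0.248, 0.07], [0.628, 0.251, 0.08]]
side L 0.08 0.095 139 [[0.572, 0.237, 0.08], [0.605, 0.247, 0.089], [0.621, 0.251, 0.095]]
side L 0.095 0.112 51 [[0.573, 0.235, 0.095], [0.613, 0.24, 0.098], [0.621, 0.25, 0.111]]
side bar [-0.0717341   0.99741286 -0.00466311  0.6074223   0.142202    0.1326537 ] ymin/max 0.04213966218927889 0.2384396884964809
```

View pics/c4.png

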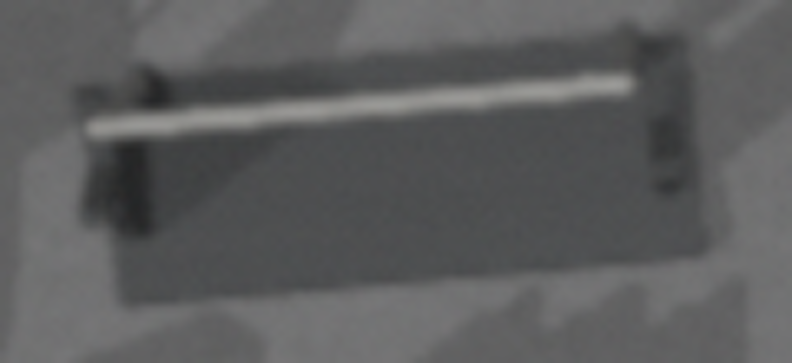

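View pics/c5.png

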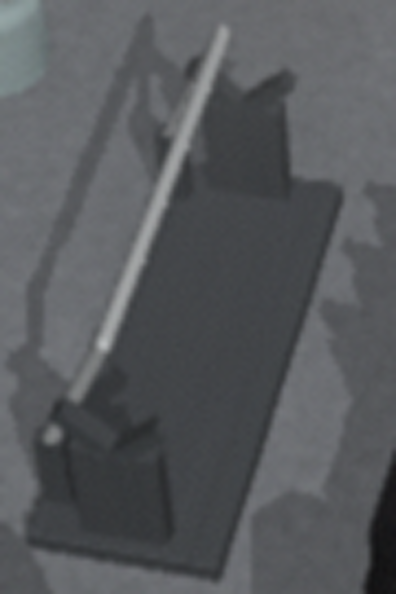

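```bash
cat > sk.py <<'E'
from h import *
import sys
from scipy.spatial.transform import Rotation as Ro
def skewer(tagT,tagS):
  for n,tag in(('top',tagT),('side',tagS)):
    z=np.load(f'pics/{tag}.npz'); im,d=z['im'].astype(int),z['d']; X=cloud(n,d); ok=d>0
    R,G,B=im[...,0],im[...,1],im[...,2]
    m=ok&(R>B*1.4)&(R>70)&(X[...,0]>.36)&(X[...,0]<.53)&(X[...,1]<.06)&(X[...,1]>-.42)&(X[...,2]>.004)&(X[...,2]<.07)
    k,l,s,c=cv2.connectedComponentsWithStats(m.astype(np.uint8)); i=1+np.argmax(s[1:,4]); m=l==i
    v,u=np.nonzero(m); p0=ray(n,np.c_[u,v],.02); 
    ln=cv2.fitLine(p0[:,:2].astype(np.float32),cv2.DIST_L2,0,.0001,.0001).ravel(); 
    dr=ln[:2]*np.sign(ln[1]); t=(p0[:,:2]-ln[2:])@dr
    # dowel part only for direction
    dw=t>t.max()-.23
    ln2=cv2.fitLine(p0[dw][:,:2].astype(np.float32),cv2.DIST_L2,0,.0001,.0001).ravel(); dr2=ln2[:2]*np.sign(ln2[1])
    t2=(p0[:,:2]-ln2[2:])@dr2; tip=ln2[2:]+dr2*t2.max()
    # handle via top face at z=.04
    h=m&(X[...,2]>.033); q=ray(n,np.c_[np.nonzero(h)[1],np.nonzero(h)[0]],.04); tq=(q[:,:2]-ln2[2:])@dr2; w=(q[:,:2]-ln2[2:])@np.array([dr2[1],-dr2[0]])
    print(n,'dir',dr2,'yaw',np.arctan2(-dr2[0],dr2[1]),'tip',tip,'len',t2.max()-t2.min(),'back',tip-dr2*(t2.max()-t2.min()),'grip=tip-301',tip-.301*dr2)
    b=tq<t2.max()-.27
    print('  handle lateral med',np.median(w[b]), 'tq',t2.max()-tq.max(),t2.max()-tq.min(),'pos',np.median(q[b],0))
if __name__=='__main__':
    skewer('top0','side0')
    o=ctrl.get_obs(); print(Ro.from_euler('xyz',o['eef_rot']).as_matrix().round(3))
E
python3 sk.py
```

```text
top dir [0.1782414 0.9839868] yaw -0.17919895 tip [ 0.49157623 -0.00291242] len 0.34339271597269005 back [ 0.43036943 -0.34080632] grip=tip-301 [ 0.43792557 -0.29909243]
  handle lateral med 4.398805434032634e-05 tq 0.24952011392749704 0.3373939986794589 pos [ 0.43709069 -0.3008557   0.04      ]
side dir [0.17701958 0.98420733] yaw -0.17795739 tip [ 0.49007612 -0.00117346] len 0.26137139685810207 back [ 0.44380826 -0.2584171 ] grip=tip-301 [ 0.43679322 -0.29741987]
  return _methods._mean(a, axis=axis, dtype=dtype,
  ret = ret.dtype.type(ret / rcount)
Traceback (most recent call last):
  File "sk.py", line 23, in <module>
    skewer('top0','side0')
    ~~~~~~^^^^^^^^^^^^^^^^
  File "sk.py", line 21, in skewer
    print('  handle lateral med',np.median(w[b]), 'tq',t2.max()-tq.max(),t2.max()-tq.min(),'pos',np.median(q[b],0))
                                                                ~~~~~~^^
ValueError: zero-size array to reduction operation maximum which has no identity
```

```bash
cat >> h.py <<'E'
from scipy.spatial.transform import Rotation as Ro
def st():
    o=ctrl.get_obs(); M=Ro.from_euler('xyz',o['eef_rot']).as_matrix(); j=M[:,1]
    print('t',round(o['time_s'],2),'tcp',np.round(o['ee_pos']*1000,1),'tilt',np.round(M[:2,0],4),'jaw ang(from +y)',round(float(np.arctan2(-j[0],j[1])),4),'q6',round(o['qpos'][5],3),'F',np.round(o['force'],2),'M',np.round(o['moment'],2),'w',round(o['grip_width']*1000,1))
E
python3 -c "
from h import *; st()"
```

```text
t 0.1 tcp [ 132.2 -533.6  205. ] tilt [-0.0002  0.001 ] jaw ang(from +y) -2.8988 q6 -0.067 F [ 0.78 -0.63  0.04] M [ 0.01 -0.01  0.02] w 93.9
```

Call:
send_rows([
  [[10, 40, 15, -0.02], [30, 45, 10, -0.02], [30, 45, 10, -0.02], [30, 45, 10, -0.02], [30, 45, 0, -0.02], [30, 45, 0, -0.02], [35, 45, 0, -0.02], [35, 45, 0, -0.02], [35, 45, 0, -0.02], [35, 45, 0, -0.02], [35, 45, 0, -0.01], [35, 45, 0, 0]],
], grip=1, newtons=20)

```text
time_s: 1.3
ee_pos: [0.4645, -0.049, 0.2477]
eef_rot: [2.373, 1.571, -0.736]
force: [0.2, -2.0, 1.1]
grip_width: 0.0021
```

```bash
python3 -c "
from h import *; st()"
```

```text
t 1.3 tcp [464.5 -49.  247.7] tilt [ 0.0001 -0.0001] jaw ang(from +y) -3.1089 q6 1.355 F [ 0.17 -1.99  1.05] M [-0.04 -0.05 -0.01] w 2.1
```

Call:
send_rows([
  [[16, 40, 0, 0], [20, 40, 0, 0], [20, 40, 0, 0], [8, 20, -10, 0], [0, 0, -40, 0], [0, 0, -40, 0], [0, 0, -30, 0], [0, 0, -17, 0], [0, 0, 0, 0], [0, 0, 0, 0]],
])

```text
time_s: 2.3
ee_pos: [0.5279, 0.0889, 0.1112]
eef_rot: [-3.023, 1.571, 0.151]
force: [0.6, -0.0, 0.8]
grip_width: 0.0004
```

```bash
python3 -c "
from h import *; st(); snap('top','top1'); snap('side','side1')"
```

```text
t 2.3 tcp [527.9  88.9 111.2] tilt [0.0001 0.    ] jaw ang(from +y) -3.1088 q6 1.636 F [ 0.59 -0.04  0.8 ] M [ 0.03 -0.05  0.01] w 0.4
```

View pics/side1.png

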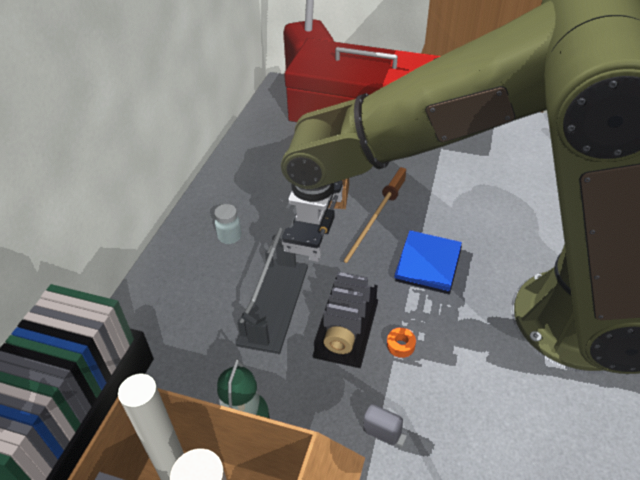

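Call:
send_rows([
  [[10, 20, 2, 0], [10, 20, 0, 0], [10, 10, 0, 0], [10, 0, 0, 0], [10, 0, 0, 0], [10, 0, 0, 0], [10, 0, 0, 0], [10, 0, 0, 0], [10, 0, 0, 0], [10, 0, 0, 0], [10, 0, 0, 0], [10, 0, 0, 0]],
])

```text
time_s: 3.6
ee_pos: [0.6483, 0.1381, 0.1133]
eef_rot: [-2.909, 1.571, 0.265]
force: [-1.0, 0.1, 0.1]
grip_width: 0.0003
```

```bash
python3 -c "
from h import *; st()"
```

```text
t 3.6 tcp [648.3 138.1 113.3] tilt [0.0002 0.0001] jaw ang(from +y) -3.1092 q6 1.693 F [-1.03  0.14  0.05] M [0.03 0.24 0.04] w 0.3
```

Bar moving at about 1 N. I'll continue to the stop.

Call:
send_rows([
  [[5, 0, 0, 0], [5, 0, 0, 0], [4, 0, 0, 0], [3, 0, 0, 0], [0, 0, 0, 0]],
])

```text
time_s: 4.1
ee_pos: [0.663, 0.1387, 0.1127]
eef_rot: [0.11, 1.565, -2.998]
force: [-17.4, -2.2, 6.7]
grip_width: 0.0005
```

```bash
python3 -c "
from h import *; st()"
```

```text
t 4.1 tcp [663.  138.7 112.7] tilt [-0.0053 -0.0008] jaw ang(from +y) -3.1085 q6 1.69 F [-17.39  -2.22   6.66] M [-0.46  3.01  0.1 ] w 0.5
```

Call:
send_rows([
  [[-15, 0, 0, 0], [-20, 0, 10, 0], [-20, 0, 40, 0], [-25, -3, 40, 0], [-30, -4, 10, 0], [-30, -4, 0, 0], [-30, -4, 0, 0], [-30, -3, 0, 0], [-20, -3, 0, 0], [0, 0, 0, 0]],
], grip=0.36)

```text
time_s: 5.1
ee_pos: [0.4436, 0.1178, 0.2136]
eef_rot: [-3.013, 1.569, 0.162]
force: [-0.7, -0.1, 1.2]
grip_width: 0.0302
```

```bash
python3 -c "
from h import *; st(); snap('top','top2'); snap('side','side2')"
```

```text
t 5.1 tcp [443.6 117.8 213.6] tilt [0.0016 0.0003] jaw ang(from +y) -3.1085 q6 1.717 F [-0.66 -0.13  1.23] M [0.04 0.   0.  ] w 30.2
```

View pics/side2.png

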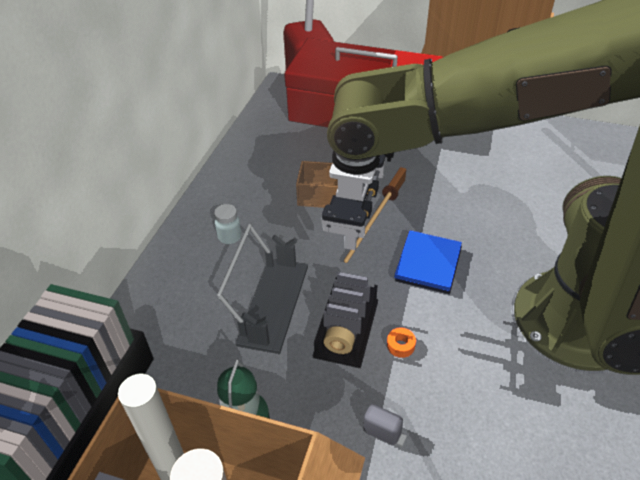

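The bail is fully open, with its bar near (235,260). I'll descend onto the first panel lip.

Call:
send_rows([
  [[0, 0, -40, 0], [0, 0, -40, 0], [0, 0, -25, 0], [0, 0, -14, 0], [0, 0, 0, 0], [0, 0, 0, 0]],
])

```text
time_s: 5.8
ee_pos: [0.4455, 0.1179, 0.0941]
eef_rot: [-3.122, 1.571, 0.053]
force: [0.6, -0.2, -0.5]
grip_width: 0.03
```

Call:
send_rows([
  [[0, 0, 0, 0], [0, 0, 0, 0], [0, 0, 0, 0], [0, 0, 0, 0], [0, 0, 0, 0], [0, 0, 0, 0]],
], grip=1, newtons=25)

```text
time_s: 6.4
ee_pos: [0.445, 0.1179, 0.0942]
eef_rot: [-3.017, 1.57, 0.157]
force: [-0.0, -0.4, 6.2]
grip_width: 0.0076
```

```bash
python3 -c "
from h import *; st()"
```

```text
t 6.4 tcp [445.  117.9  94.2] tilt [0.001  0.0002] jaw ang(from +y) -3.1088 q6 1.717 F [-0.05 -0.4   6.19] M [ 0.    0.08 -0.08] w 7.6
```

Call:
send_rows([
  [[0, 0, 20, 0], [0, 0, 30, 0], [0, 0, 40, 0], [5, -15, 30, 0], [20, -30, 0, 0.02], [20, -35, 0, 0.02], [20, -40, 0, 0.02], [20, -40, 0, 0.02], [20, -40, 0, 0.02], [20, -40, 0, 0.02], [15, -40, 0, 0.01], [10, -40, 0, 0]],
])

```text
time_s: 7.6
ee_pos: [0.5951, -0.2038, 0.213]
eef_rot: [-0.565, 1.57, 2.74]
force: [0.4, 0.4, 0.3]
grip_width: 0.0078
```

Call:
send_rows([
  [[10, -25, 0, 0], [6, -22, 0, 0], [0, 0, 0, 0], [0, 0, 0, 0]],
])

```text
time_s: 8.0
ee_pos: [0.6104, -0.2489, 0.2131]
eef_rot: [-0.739, 1.57, 2.565]
force: [0.0, -0.4, -0.8]
grip_width: 0.008
```

```bash
cat >> h.py <<'E'
def keep(tag):
    out=[]
    for n in('top','side'):
        im,d=snap(n,tag+n[0]); X=cloud(n,d); im=im.astype(int); R,G,B=im[...,0],im[...,1],im[...,2]
        m=(d>0)&(R>B*1.4)&(R>70)&(X[...,0]>.48)&(X[...,0]<.75)&(X[...,1]>-.37)&(X[...,1]<-.05)&(X[...,2]>.062)&(X[...,2]<.076)
        p=X[m][:,:2]; r=cv2.minAreaRect((p*1000).astype(np.float32)); print(n,len(p),np.round(r[0],1),np.round(r[1],1),round(r[2],1))
E
python3 -c "
from h import *; st(); keep('k1')"
```

```text
t 8.0 tcp [ 610.4 -248.9  213.1] tilt [-0.0009  0.0006] jaw ang(from +y) -2.9792 q6 0.966 F [ 0.02 -0.41 -0.76] M [-0.05  0.01 -0.05] w 8.0
top 179 [ 604.  -200.2] [119.6  49.3] 8.7
side 433 [ 605.4 -219.7] [119.6  98.3] 10.0
```

View pics/k1s.png

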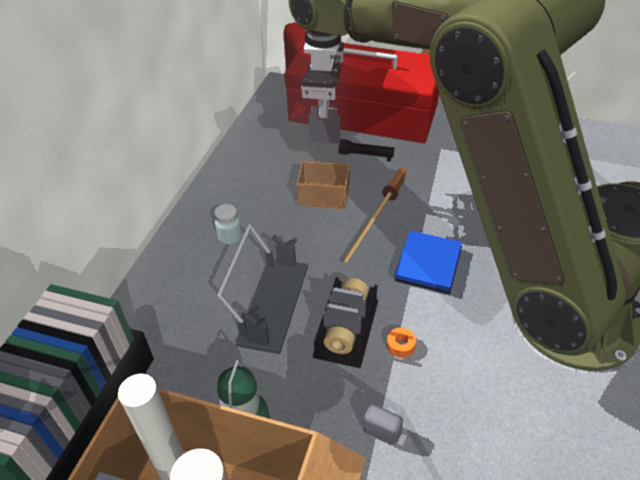

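View pics/k1t.png

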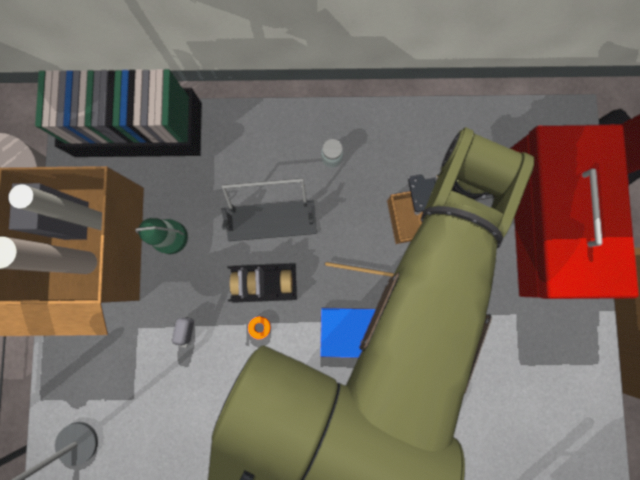

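Call:
send_rows([
  [[0, 0, -40, 0], [0, 0, -40, 0], [0, 0, -30, 0], [0, 0, -15, 0], [0, 0, -8, 0], [0, 0, -4, 0], [0, 0, 0, 0], [0, 0, 0, 0]],
])

```text
time_s: 8.9
ee_pos: [0.6112, -0.2493, 0.0781]
eef_rot: [2.528, 1.569, -0.451]
force: [-0.6, 0.1, 0.2]
grip_width: 0.0076
```

```bash
python3 -c "
from h import *; st()"
```

```text
t 8.9 tcp [ 611.2 -249.3   78.1] tilt [ 0.0017 -0.0008] jaw ang(from +y) -2.9787 q6 0.965 F [-0.55  0.12  0.23] M [0.   0.06 0.  ] w 7.6
```

Call:
send_rows([
  [[0, 0, -2, 0], [0, 0, -1, 0], [0, 0, -1, 0], [0, 0, 0, 0]],
])

```text
time_s: 9.3
ee_pos: [0.611, -0.2493, 0.0742]
eef_rot: [2.501, 1.569, -0.478]
force: [-2.6, 1.6, 10.1]
grip_width: 0.0079
```

```bash
python3 -c "
from h import *; st()"
```

```text
t 9.3 tcp [ 611.  -249.3   74.2] tilt [ 0.0012 -0.0006] jaw ang(from +y) -2.9788 q6 0.965 F [-2.59  1.62 10.06] M [0.33 0.75 0.02] w 7.9
```

Call:
send_rows([
  [[0, 0, 1, 0], [0, 0, 0, 0], [0, 0, 0, 0], [0, 0, 0, 0], [0, 0, 10, 0], [0, 0, 20, 0], [0, 0, 40, 0], [0, 0, 40, 0], [0, 0, 30, 0]],
], grip=0.62)

```text
time_s: 10.2
ee_pos: [0.6109, -0.2492, 0.2174]
eef_rot: [2.542, 1.568, -0.436]
force: [0.3, -0.2, 1.1]
grip_width: 0.0183
```

```bash
python3 -c "
from h import *; st(); keep('k2')
import cv2; s=cv2.imread('pics/k2s.png'); cv2.imwrite('pics/k2c.png',cv2.resize(s[90:230,260:420],None,fx=4,fy=4))"
```

```text
t 10.2 tcp [ 610.9 -249.2  217.4] tilt [ 0.0026 -0.0012] jaw ang(from +y) -2.9788 q6 0.965 F [ 0.26 -0.2   1.07] M [0.02 0.03 0.01] w 18.3
top 185 [ 604.3 -200.9] [120.   50.2] 9.3
side 333 [ 605.2 -219. ] [119.6 100.8] 9.8
```

View pics/k2c.png

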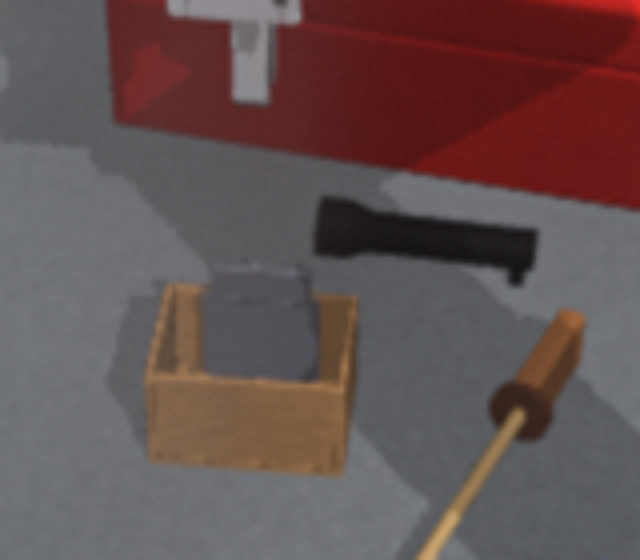

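Panel 1 stands in the box. Now the middle panel.

Call:
send_rows([
  [[-10, 35, 0, -0.01], [-15, 38, 0, -0.02], [-17, 38, 0, -0.02], [-17, 38, 0, -0.02], [-17, 38, 0, -0.02], [-17, 38, 0, -0.02], [-17, 38, 0, -0.02], [-17, 38, 0, 0], [-17, 38, 0, 0], [-13, 37, 0, 0], [-10, 30, 0, 0], [0, 0, 0, 0]],
], grip=0.36)

```text
time_s: 11.5
ee_pos: [0.4424, 0.1594, 0.2136]
eef_rot: [-0.685, 1.57, 2.493]
force: [0.2, -0.8, -0.0]
grip_width: 0.0302
```

Call:
send_rows([
  [[0, 0, 0, 0], [0, 0, 0, 0]],
])

```text
time_s: 11.7
ee_pos: [0.4439, 0.1562, 0.2135]
eef_rot: [0.631, 1.57, -2.478]
force: [-0.2, -0.0, -0.1]
grip_width: 0.0302
```

```bash
python3 -c "
from h import *; st()"
```

```text
t 11.7 tcp [443.9 156.2 213.5] tilt [-0.0003 -0.0002] jaw ang(from +y) -3.1095 q6 1.799 F [-0.19 -0.01 -0.11] M [ 0.04 -0.02  0.03] w 30.2
```

Call:
send_rows([
  [[0, 1, -40, 0], [0, 0, -40, 0], [0, 0, -25, 0], [0, 0, -14.5, 0], [0, 0, 0, 0], [0, 0, 0, 0]],
])

```text
time_s: 12.3
ee_pos: [0.4441, 0.1573, 0.0947]
eef_rot: [2.941, 1.571, -0.168]
force: [0.8, -0.5, 1.0]
grip_width: 0.0302
```

Call:
send_rows([
  [[0, 0, 0, 0], [0, 0, 0, 0], [0, 0, 0, 0], [0, 0, 0, 0], [0, 0, 0, 0]],
], grip=1)

```text
time_s: 12.8
ee_pos: [0.444, 0.158, 0.0947]
eef_rot: [-2.942, 1.57, 0.233]
force: [-0.5, 0.2, 4.3]
grip_width: 0.0074
```

```bash
python3 -c "
from h import *; st()"
```

```text
t 12.8 tcp [444.  158.   94.7] tilt [0.0009 0.0002] jaw ang(from +y) -3.1087 q6 1.802 F [-0.47  0.18  4.3 ] M [-0.1   0.07 -0.  ] w 7.4
```

Call:
send_rows([
  [[0, 0, 20, 0], [0, 0, 30, 0], [0, 0, 40, 0], [5, -15, 30, 0], [20, -30, 0, 0.02], [20, -35, 0, 0.02], [20, -40, 0, 0.02], [20, -40, 0, 0.02], [20, -40, 0, 0.02], [20, -40, 0, 0.02], [15, -40, 0, 0.01], [10, -40, 0, 0]],
])

```text
time_s: 14.0
ee_pos: [0.5941, -0.1638, 0.2137]
eef_rot: [-0.598, 1.57, 2.707]
force: [0.0, 0.8, -1.1]
grip_width: 0.0077
```

Call:
send_rows([
  [[7, -30, 0, 0], [5, -28, 0, 0], [0, 0, 0, 0], [0, 0, 0, 0]],
])

```text
time_s: 14.4
ee_pos: [0.6055, -0.2201, 0.2137]
eef_rot: [-0.743, 1.57, 2.561]
force: [-0.2, 0.2, 0.2]
grip_width: 0.0076
```

```bash
python3 -c "
from h import *; st(); keep('k3')"
```

```text
t 14.4 tcp [ 605.5 -220.1  213.7] tilt [-0.0008  0.0005] jaw ang(from +y) -2.9795 q6 1.003 F [-0.15  0.19  0.21] M [ 0.04  0.03 -0.02] w 7.6
top 113 [ 604.9 -178.5] [109.8  10.1] 6.7
side 339 [ 605.2 -218.8] [119.5 100.6] 9.6
```

View pics/k3s.png

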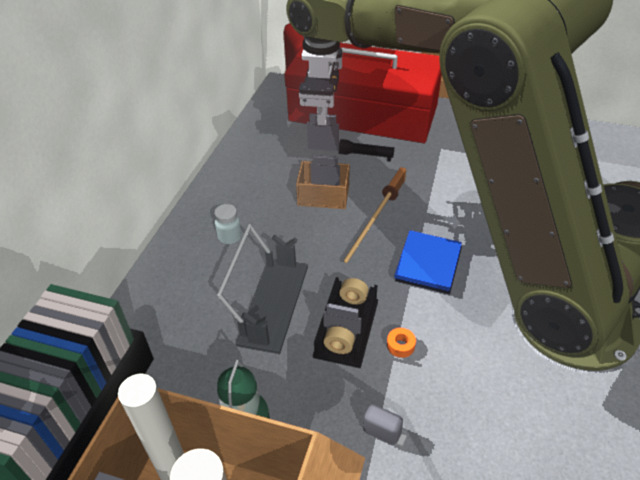

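Call:
send_rows([
  [[0, 0, -40, 0], [0, 0, -40, 0], [0, 0, -30, 0], [0, 0, -15, 0], [0, 0, -8, 0], [0, 0, -4, 0], [0, 0, -2, 0], [0, 0, 0, 0], [0, 0, 0, 0]],
])

```text
time_s: 15.4
ee_pos: [0.6061, -0.2203, 0.0762]
eef_rot: [2.583, 1.569, -0.396]
force: [-0.6, 0.0, -1.0]
grip_width: 0.008
```

```bash
python3 -c "
from h import *; st()"
```

```text
t 15.4 tcp [ 606.1 -220.3   76.2] tilt [ 0.0013 -0.0005] jaw ang(from +y) -2.9788 q6 1.003 F [-0.62  0.02 -0.99] M [-0.03 -0.    0.02] w 8.0
```

Call:
send_rows([
  [[0, 0, -1, 0], [0, 0, -1, 0], [0, 0, 0, 0]],
])

```text
time_s: 15.7
ee_pos: [0.6061, -0.2204, 0.0748]
eef_rot: [2.551, 1.569, -0.427]
force: [-3.0, 1.8, 9.1]
grip_width: 0.0081
```

Call:
send_rows([
  [[0, 0, 0, 0], [0, 0, 0, 0], [0, 0, 0, 0], [0, 0, 0, 0], [0, 0, 10, 0], [0, 0, 20, 0], [0, 0, 40, 0], [0, 0, 40, 0], [0, 0, 29, 0]],
], grip=0.62)

```text
time_s: 16.6
ee_pos: [0.606, -0.2202, 0.216]
eef_rot: [2.584, 1.568, -0.395]
force: [-0.2, 0.6, 0.4]
grip_width: 0.0175
```

Call:
send_rows([
  [[-10, 35, 0, -0.01], [-15, 38, 0, -0.02], [-17, 38, 0, -0.02], [-17, 38, 0, -0.02], [-17, 38, 0, -0.02], [-17, 38, 0, -0.02], [-17, 38, 0, -0.02], [-17, 38, 0, 0], [-17, 38, 0, 0], [-12, 38, 0, 0], [-7, 40, 0, 0], [0, 0, 0, 0]],
], grip=0.36)

```text
time_s: 17.8
ee_pos: [0.4417, 0.2002, 0.2131]
eef_rot: [-2.367, 1.569, 0.811]
force: [0.3, -1.0, -1.5]
grip_width: 0.0301
```

Call:
send_rows([
  [[0, 0, 0, 0], [0, 0, 0, 0]],
])

```text
time_s: 18.0
ee_pos: [0.4429, 0.1961, 0.2125]
eef_rot: [2.932, 1.57, -0.177]
force: [0.2, -0.2, -0.1]
grip_width: 0.0299
```

```bash
python3 -c "
from h import *; st(); keep('k4')
import cv2; s=cv2.imread('pics/k4s.png'); cv2.imwrite('pics/k4c.png',cv2.resize(s[90:370,220:420],None,fx=2.1,fy=2.1))"
```

```text
t 18.0 tcp [442.9 196.1 212.5] tilt [ 0.0004 -0.0001] jaw ang(from +y) -3.1095 q6 1.88 F [ 0.2  -0.2  -0.12] M [ 0.03 -0.03 -0.01] w 29.9
top 356 [ 607.6 -221.5] [119.4  91.5] 9.7
side 160 [ 638.5 -215.9] [ 52.8 100.4] 10.8
```

View pics/k4c.png

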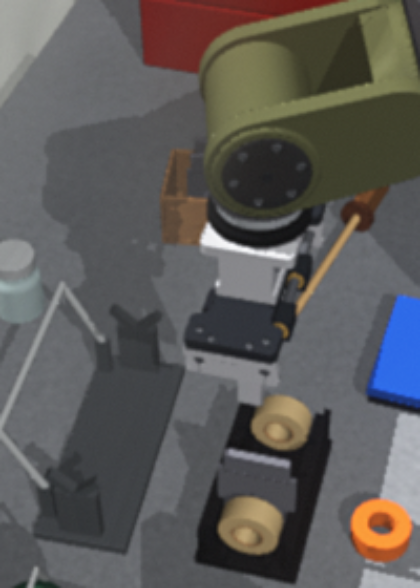

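Call:
send_rows([
  [[0, 1, -40, 0], [0, 0, -40, 0], [0, 0, -25, 0], [0, 0, -13.5, 0], [0, 0, 0, 0], [0, 0, 0, 0]],
])

```text
time_s: 18.7
ee_pos: [0.4432, 0.1974, 0.0943]
eef_rot: [-2.853, 1.57, 0.32]
force: [-0.5, 0.4, 1.2]
grip_width: 0.03
```

Call:
send_rows([
  [[0, 0, 0, 0], [0, 0, 0, 0], [0, 0, 0, 0], [0, 0, 0, 0], [0, 0, 0, 0]],
], grip=1)

```text
time_s: 19.2
ee_pos: [0.4429, 0.198, 0.0942]
eef_rot: [-2.834, 1.57, 0.341]
force: [1.3, 0.2, 4.6]
grip_width: 0.0078
```

```bash
python3 -c "
from h import *; st()
import cv2; s=cv2.imread('pics/k4t.png'); cv2.imwrite('pics/k4tc.png',cv2.resize(s[170:270,360:480],None,fx=5,fy=5))"
```

```text
t 19.2 tcp [442.9 198.   94.2] tilt [0.0009 0.0003] jaw ang(from +y) -3.1087 q6 1.883 F [1.29 0.24 4.62] M [ 0.02  0.08 -0.03] w 7.8
```

View pics/k4tc.png

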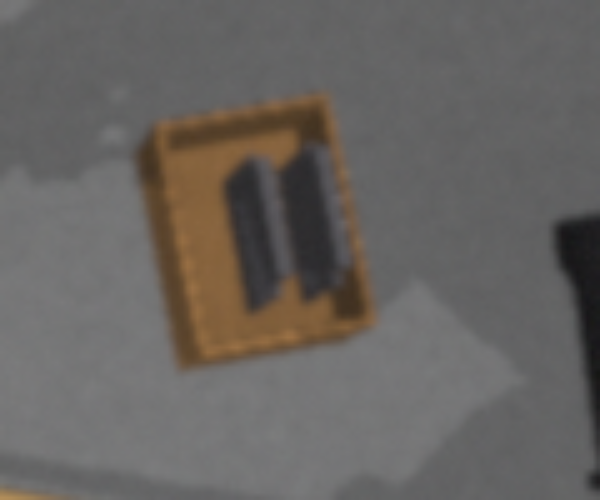

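Both panels stand upright in the box. I'll carry the third one over.

Call:
send_rows([
  [[0, 0, 20, 0], [0, 0, 30, 0], [0, 0, 40, 0], [5, -15, 30, 0], [20, -30, 0, 0.02], [20, -35, 0, 0.02], [20, -40, 0, 0.02], [20, -40, 0, 0.02], [20, -40, 0, 0.02], [20, -40, 0, 0.02], [15, -40, 0, 0.01], [10, -40, 0, 0]],
])

```text
time_s: 20.4
ee_pos: [0.5931, -0.1239, 0.2133]
eef_rot: [-0.471, 1.57, 2.834]
force: [0.6, -0.0, -0.6]
grip_width: 0.0081
```

Call:
send_rows([
  [[7, -36, 0, 0], [2, -36, 0, 0], [0, 0, 0, 0], [0, 0, 0, 0]],
])

```text
time_s: 20.8
ee_pos: [0.6015, -0.1944, 0.2132]
eef_rot: [-0.687, 1.57, 2.616]
force: [0.4, 0.2, -0.7]
grip_width: 0.0078
```

```bash
python3 -c "
from h import *; st(); keep('k5')
import cv2; s=cv2.imread('pics/k5s.png'); cv2.imwrite('pics/k5c.png',cv2.resize(s[90:230,260:420],None,fx=4,fy=4))"
```

```text
t 20.8 tcp [ 601.5 -194.4  213.2] tilt [-0.0008  0.0005] jaw ang(from +y) -2.98 q6 1.038 F [ 0.4   0.16 -0.67] M [0.01 0.04 0.01] w 7.8
top 0 [0. 0.] [0. 0.] 0.0
side 331 [ 605.4 -219.2] [120.   98.2] 9.9
```

View pics/k5c.png

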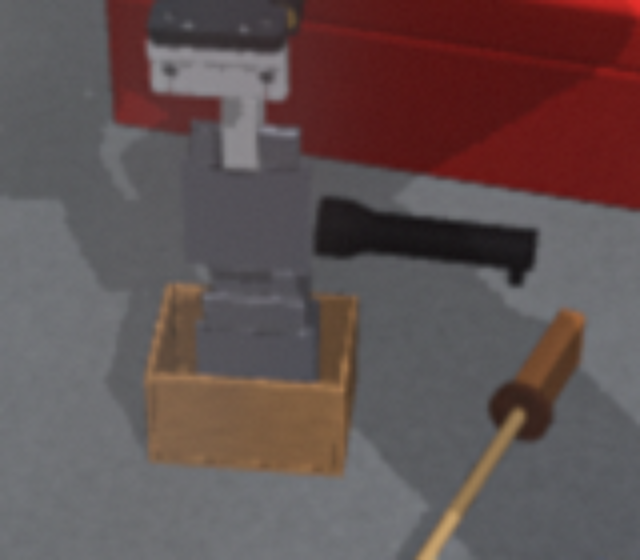

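Call:
send_rows([
  [[0, 0, -40, 0], [0, 0, -40, 0], [0, 0, -30, 0], [0, 0, -15, 0], [0, 0, -8, 0], [0, 0, -4, 0], [0, 0, -1.5, 0], [0, 0, -1, 0], [0, 0, 0, 0]],
])

```text
time_s: 21.8
ee_pos: [0.602, -0.1942, 0.075]
eef_rot: [2.622, 1.57, -0.357]
force: [-0.2, -0.3, -0.6]
grip_width: 0.0077
```

```bash
python3 -c "
from h import *; st()"
```

```text
t 21.8 tcp [ 602.  -194.2   75. ] tilt [ 0.0011 -0.0004] jaw ang(from +y) -2.9788 q6 1.038 F [-0.17 -0.26 -0.56] M [ 0.02 -0.06  0.  ] w 7.7
```

Call:
send_rows([
  [[0, 0, -1, 0], [0, 0, 0, 0]],
])

```text
time_s: 22.0
ee_pos: [0.6022, -0.1943, 0.0743]
eef_rot: [2.636, 1.569, -0.343]
force: [-0.4, -0.1, 4.8]
grip_width: 0.0077
```

Call:
send_rows([
  [[0, 0, 0, 0], [0, 0, 0, 0], [0, 0, 0, 0], [0, 0, 0, 0], [0, 0, 10, 0], [0, 0, 20, 0], [0, 0, 40, 0], [0, 0, 40, 0], [0, 0, 29, 0]],
], grip=0.62)

```text
time_s: 22.9
ee_pos: [0.602, -0.1942, 0.216]
eef_rot: [2.608, 1.568, -0.371]
force: [0.2, 0.5, -0.2]
grip_width: 0.0182
```

Call:
send_rows([
  [[-15, -10, 0, 0.12], [-15, -10, 0, 0.12], [-15, -10, 0, 0.12], [-15, -10, 0, 0.12], [-15, -10, 0, 0.12], [-15, -10, 0, 0.12], [-15, -10, 0, 0.12], [-15, -10, 0, 0.12], [-15, -10, 0, 0.12], [-15, -7, 0, 0.12], [-15, -7, 0, 0.03], [0, 0, 0, 0]],
], grip=-0.06)

```text
time_s: 24.1
ee_pos: [0.4357, -0.2988, 0.2132]
eef_rot: [0.905, 1.57, -0.845]
force: [-0.4, -0.3, -0.1]
grip_width: 0.0497
```

Call:
send_rows([
  [[0, 0, 0, 0], [0, 0, 0, 0]],
])

```text
time_s: 24.3
ee_pos: [0.4373, -0.2979, 0.2125]
eef_rot: [1.333, 1.57, -0.416]
force: [0.3, -0.8, 0.8]
grip_width: 0.0497
```

```bash
python3 -c "
from h import *; st(); keep('k6')"
```

```text
t 24.3 tcp [ 437.3 -297.9  212.5] tilt [ 0.0004 -0.0002] jaw ang(from +y) -1.7493 q6 -0.489 F [ 0.3  -0.79  0.81] M [ 0.01 -0.03 -0.03] w 49.7
top 355 [ 607.8 -221.1] [119.8  90.7] 9.8
side 334 [ 605.7 -220.3] [120.6  96.4] 9.2
```

View pics/k6s.png

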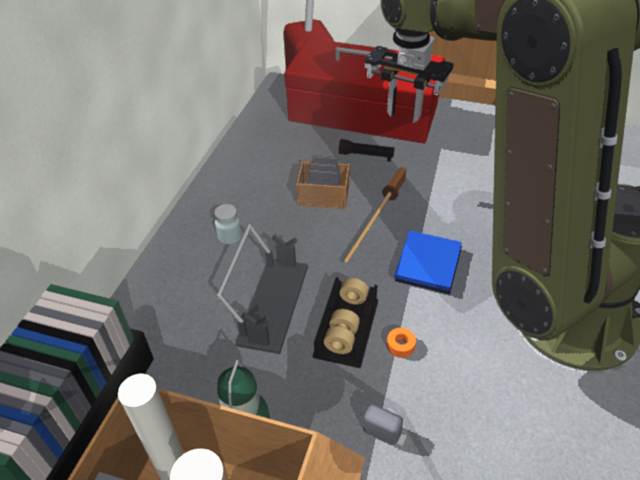

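View pics/k6t.png

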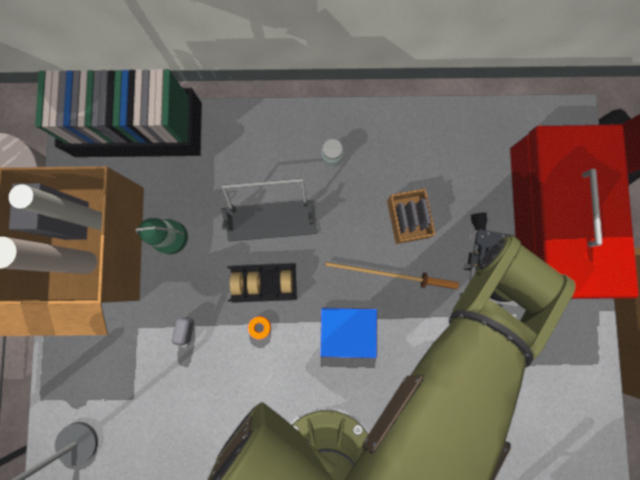

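All three panels are in the box at (411,216). Only the three rolls remain in the rack, and the skewer lies in place. I'll descend to the handle.

Call:
send_rows([
  [[0, 0, -40, 0], [0, 0, -45, 0], [0, 0, -45, 0], [0, 0, -40, 0], [0, 0, -20, 0], [0, 0, -10, 0], [0, 0, -5, 0], [0, 0, 0, 0], [0, 0, 0, 0]],
])

```text
time_s: 25.3
ee_pos: [0.4373, -0.2985, 0.0083]
eef_rot: [1.076, 1.569, -0.673]
force: [0.3, -0.3, 0.5]
grip_width: 0.05
```

```bash
python3 -c "
from h import *; st()"
```

```text
t 25.3 tcp [ 437.3 -298.5    8.3] tilt [ 0.0014 -0.0011] jaw ang(from +y) -1.7488 q6 -0.49 F [ 0.28 -0.27  0.52] M [-0.02 -0.1  -0.02] w 50.0
```

Call:
send_rows([
  [[0, 0, -4, 0], [0, 0, 0, 0], [0, 0, 0, 0]],
])

```text
time_s: 25.6
ee_pos: [0.4368, -0.2982, 0.0034]
eef_rot: [1.042, 1.571, -0.707]
force: [0.2, 0.5, -0.0]
grip_width: 0.0497
```

Call:
send_rows([
  [[0, 0, 0, 0], [0, 0, 0, 0], [0, 0, 0, 0], [0, 0, 0, 0], [0, 0, 0, 0], [0, 0, 0, 0]],
], grip=1, newtons=55)

```text
time_s: 26.2
ee_pos: [0.4367, -0.2981, 0.0032]
eef_rot: [1.217, 1.571, -0.532]
force: [0.3, -0.1, 0.1]
grip_width: 0.0178
```

```bash
python3 -c "
from h import *; st()"
```

```text
t 26.2 tcp [ 436.7 -298.1    3.2] tilt [ 0.0001 -0.0001] jaw ang(from +y) -1.7488 q6 -0.49 F [ 0.29 -0.06  0.14] M [-0.06 -0.1  -0.02] w 17.8
```

Call:
send_rows([
  [[0, 0, 10, 0], [0, 0, 20, 0], [0, 0, 20, 0], [3, 5, 7, 0.03], [3, 8, 0, 0.03], [3, 8, 0, 0.03], [3, 8, 0, 0.03], [3, 8, 0, 0.03], [2, 8, 0, 0.03], [2, 6, 0, 0.028], [0, 0, 0, 0], [0, 0, 0, 0]],
])

```text
time_s: 27.4
ee_pos: [0.4557, -0.2471, 0.0602]
eef_rot: [-0.385, 1.571, -1.926]
force: [-0.5, 0.4, -1.0]
grip_width: 0.018
```

Call:
send_rows([
  [[0, 0, -15, 0], [0, 0, -15, 0], [0, 0, 0, 0], [0, 0, 0, 0], [0, 0, 0, 0]],
])

```text
time_s: 27.9
ee_pos: [0.456, -0.2475, 0.031]
eef_rot: [0.935, 1.57, -0.606]
force: [0.1, -0.4, -0.4]
grip_width: 0.0177
```

```bash
python3 -c "
from h import *; st(); snap('top','r1t'); snap('side','r1s')"
```

```text
t 27.9 tcp [ 456.  -247.5   31. ] tilt [ 0.0009 -0.0006] jaw ang(from +y) -1.5411 q6 -0.598 F [ 0.1  -0.37 -0.37] M [-0.06 -0.07  0.01] w 17.7
```

View pics/r1s.png

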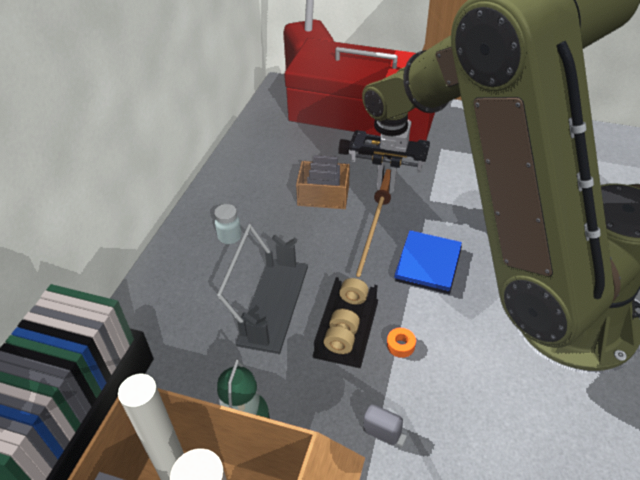

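View pics/r1t.png

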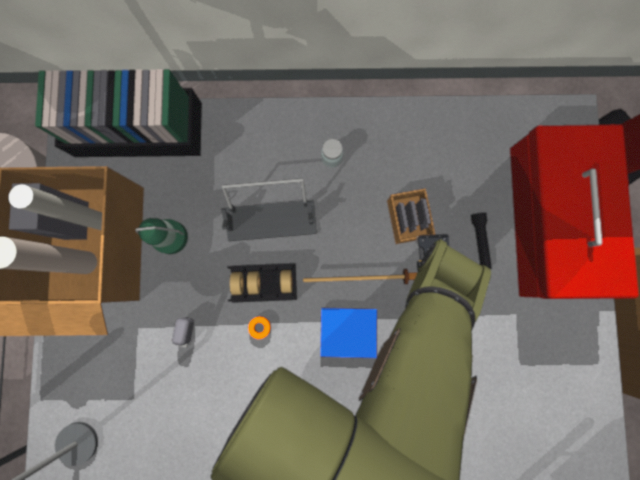

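```bash
cat >> h.py <<'E'
def dowel(tt,ts,x0=.40,x1=.50,y0=-.16,y1=.08,z0=.015,z1=.2):
    """3D line of the dowel from two views (plane-plane intersection); returns point fn of y"""
    pl=[];tip=[]
    for n,tag in(('top',tt),('side',ts)):
        z=np.load(f'pics/{tag}.npz'); im,d=z['im'].astype(int),z['d']; X=cloud(n,d); R,B=im[...,0],im[...,2]
        m=(d>0)&(R>B*1.4)&(R>90)&(X[...,0]>x0)&(X[...,0]<x1)&(X[...,1]>y0)&(X[...,1]<y1)&(X[...,2]>z0)&(X[...,2]<z1)
        k,l,s,c=cv2.connectedComponentsWithStats(m.astype(np.uint8)); i=1+np.argmax(s[1:,4]); m=l==i
        v,u=np.nonzero(m); L=cv2.fitLine(np.c_[u,v].astype(np.float32),cv2.DIST_L2,0,.001,.001).ravel()
        a=L[2:]-60*L[:2]; b=L[2:]+60*L[:2]
        C=P(n)[3][:3,3]; ra=ray(n,a,0)[0]-C; rb=ray(n,b,0)[0]-C; N=np.cross(ra,rb); N/=np.linalg.norm(N); pl.append((N,C))
        p=X[m]; print(n,len(p),'depth-med z',np.round(np.median(p[:,2]),4),'ymax',np.round(np.percentile(p[:,1],99),4))
    D=np.cross(pl[0][0],pl[1][0]); D/=D[1]
    A=np.array([pl[0][0],pl[1][0],[0,1,0]]); Q=np.linalg.solve(A,[pl[0][0]@pl[0][1],pl[1][0]@pl[1][1],0.])
    print('at y=0',np.round(Q*1000,1),'dir',np.round(D,4)); return Q,D
E
python3 -c "
from h import *
Q,D=dowel('r1t','r1s')
for y in (-.2475,.054,.1575): print(y,Q+D*y)
"
```

```text
top 299 depth-med z 0.0519 ymax 0.05
side 305 depth-med z 0.0515 ymax 0.0538
at y=0 [450.8   0.   34.3] dir [-0.0235  1.     -0.0058]
-0.2475 [ 0.45661083 -0.2475      0.03575275]
0.054 [0.4495234 0.054     0.0340009]
0.1575 [0.4470904  0.1575     0.03339952]
```

Call:
send_rows([
  [[-2, 10, 0, 0.005], [-1, 15, 0, 0], [-1, 20, 0, 0], [0, 20, 0, 0], [-1, 20, 0, 0], [0, 15, 0, 0], [0, 0, 0, 0]],
])

```text
time_s: 28.7
ee_pos: [0.4506, -0.1452, 0.0303]
eef_rot: [-2.568, 1.571, 2.181]
force: [0.1, -0.0, -0.6]
grip_width: 0.0174
```

```bash
python3 -c "
from h import *; st(); snap('top','r2t'); snap('side','r2s')
for n,t in(('top','r1t'),('side','r1s')):
    z=np.load(f'pics/{t}.npz');X=cloud(n,z['d']);im=z['im'].astype(int)
    m=(z['d']>0)&(im[...,0]>im[...,2]*1.4)&(im[...,0]>90)&(X[...,0]>.4)&(X[...,0]<.5)&(X[...,1]>-.16)&(X[...,1]<.048)&(X[...,2]>.02)
    p=X[m]; print(np.polyfit(p[:,1],p[:,2],1))
import cv2
a=cv2.imread('pics/r2t.png');b=cv2.imread('pics/r2s.png')
cv2.imwrite('pics/r2c.png',np.hstack([cv2.resize(a[230:330,215:335],(480,400)),cv2.resize(b[230:370,300:405],(300,400))]))"
```

```text
t 28.7 tcp [ 450.6 -145.2   30.3] tilt [-0.0001  0.0002] jaw ang(from +y) -1.5336 q6 -0.426 F [ 0.11 -0.04 -0.64] M [-0.05 -0.08 -0.01] w 17.4
[-0.84632768  0.03607883]
[-0.65176547  0.04150364]
```

View pics/r2c.png

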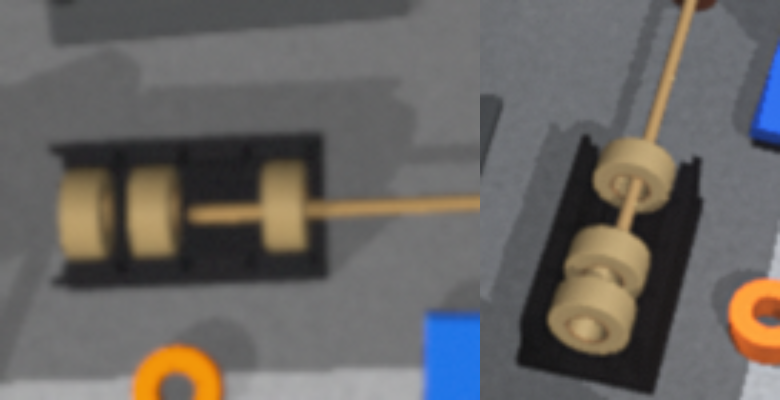

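The rod has passed through the first roll and its tip is at about (190,212) in the crop, centred with no force. Continuing.

Call:
send_rows([
  [[0, 15, 0, 0], [-1, 18, 0, 0], [0, 18, 0, 0], [-1, 18, 0, 0], [0, 18, 0, 0], [-1, 18, 0, 0], [-1, 18, 0, 0], [0, 9, 0, 0], [0, 0, 0, 0], [0, 0, 0, 0]],
])

```text
time_s: 29.8
ee_pos: [0.4468, -0.0154, 0.0302]
eef_rot: [0.015, 1.571, -1.521]
force: [0.3, 0.6, 0.7]
grip_width: 0.0178
```

```bash
python3 -c "
from h import *; st(); snap('top','r3t'); snap('side','r3s')
import cv2
a=cv2.imread('pics/r3t.png');b=cv2.imread('pics/r3s.png')
cv2.imwrite('pics/r3c.png',np.hstack([cv2.resize(a[230:330,215:335],(480,400)),cv2.resize(b[230:370,300:405],(300,400))]))"
```

```text
t 29.8 tcp [446.8 -15.4  30.2] tilt [ 0.     -0.0001] jaw ang(from +y) -1.5358 q6 -0.151 F [0.32 0.6  0.66] M [-0.06 -0.11 -0.09] w 17.8
```

View pics/r3c.png

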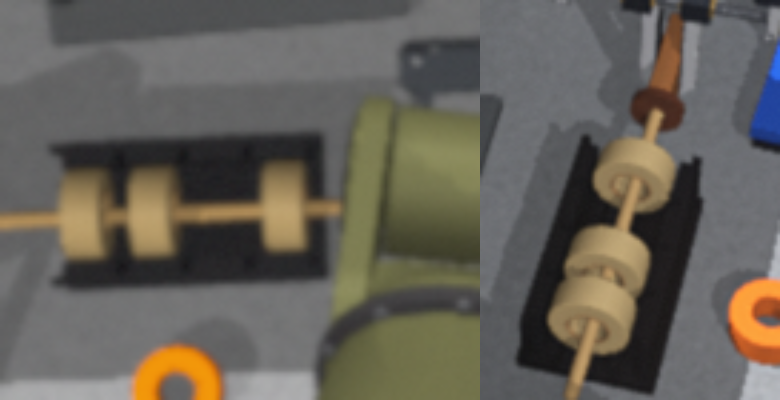

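All three rolls are on the rod, and the tip comes out past the left one. I'll lift gently.

Call:
send_rows([
  [[0, 0, 3, 0], [0, 0, 4, 0], [0, 0, 4, 0], [0, 0, 5, 0], [0, 0, 8, 0], [0, 0, 10, 0], [0, 0, 12, 0], [0, 0, 12, 0], [0, 0, 12, 0], [0, 0, 12, 0], [0, 0, 10, 0], [0, 0, 8, 0]],
])

```text
time_s: 31.1
ee_pos: [0.4468, -0.0151, 0.1312]
eef_rot: [1.373, 1.57, -0.162]
force: [0.2, 0.2, -1.4]
grip_width: 0.0179
```

Call:
send_rows([
  [[0, 0, 5, 0], [0, 0, 0, 0], [0, 0, 0, 0]],
])

```text
time_s: 31.4
ee_pos: [0.4465, -0.0151, 0.1349]
eef_rot: [-1.724, 1.57, 3.023]
force: [0.8, 0.9, -1.8]
grip_width: 0.0176
```

```bash
python3 -c "
from h import *; st(); snap('top','r4t'); snap('side','r4s')"
```

```text
t 31.4 tcp [446.5 -15.1 134.9] tilt [-0.0005  0.0001] jaw ang(from +y) -1.5358 q6 -0.151 F [ 0.75  0.85 -1.76] M [-0.18 -0.12 -0.03] w 17.6
```

View pics/r4s.png

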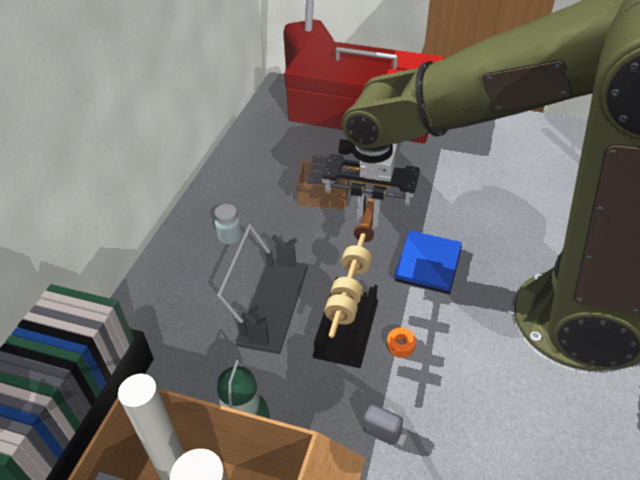

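View pics/r4t.png

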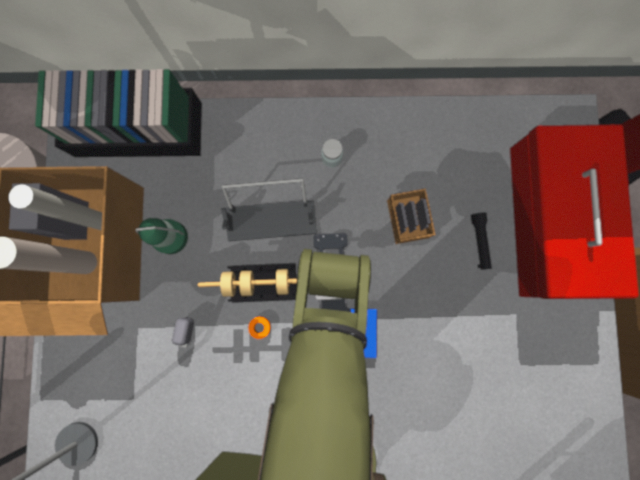

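Call:
send_rows([
  [[5, 0, 0, 0], [10, -1, 2, 0.005], [16, -1, 0, 0.005], [20, -2, 0, 0.005], [20, -2, 0, 0.005], [20, -2, 0, 0.005], [20, -2, 0, 0.005], [20, -2, 0, 0.005], [18, -2, 0, 0.005], [12, -1, 0, 0.002], [7, 0, 0, 0], [3, 0, 0, 0]],
])

```text
time_s: 32.7
ee_pos: [0.6182, -0.0301, 0.1367]
eef_rot: [-1.756, 1.57, 3.033]
force: [0.0, 0.6, -0.6]
grip_width: 0.0171
```

Call:
send_rows([
  [[0, 0, 0, 0], [0, 0, 0, 0], [0, 0, 0, 0]],
])

```text
time_s: 33.0
ee_pos: [0.6175, -0.0301, 0.1374]
eef_rot: [1.304, 1.571, -0.19]
force: [0.1, -0.0, -2.3]
grip_width: 0.0176
```

```bash
python3 -c "
from h import *; st(); snap('top','r5t'); snap('side','r5s')"
```

```text
t 33.0 tcp [617.5 -30.1 137.4] tilt [ 0.0001 -0.    ] jaw ang(from +y) -1.4938 q6 -0.185 F [ 0.14 -0.03 -2.26] M [-0.16 -0.07  0.02] w 17.6
```

View pics/r5s.png

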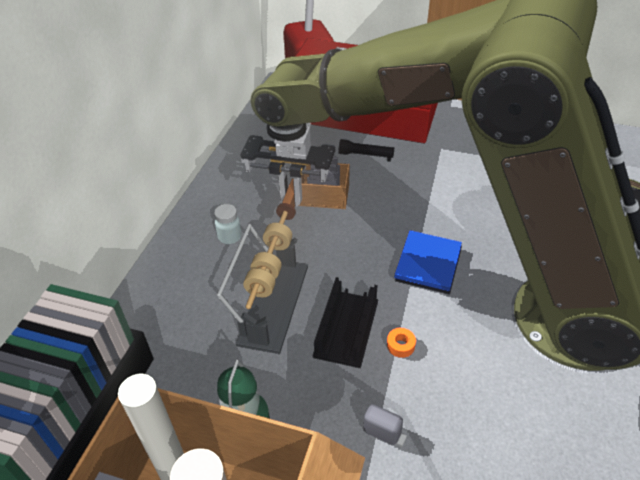

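View pics/r5t.png

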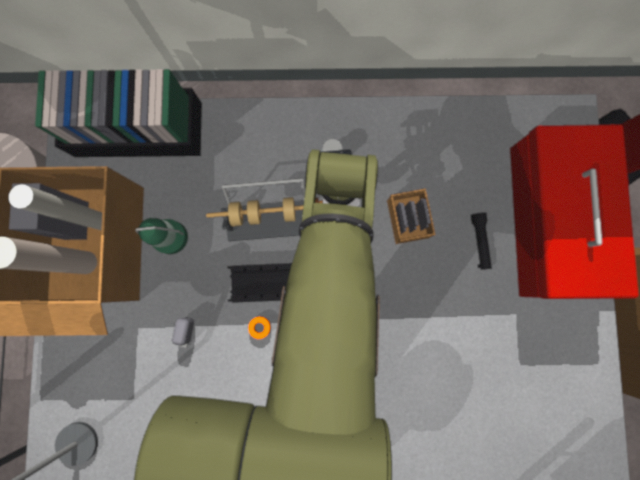

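Run:
```python
from h import *
for n,t in(('top','r5t'),('side','r5s')):
    z=np.load(f'pics/{t}.npz');X=cloud(n,z['d']);im=z['im'].astype(int)
    m=(z['d']>0)&(im[...,0]>im[...,2]*1.35)&(im[...,0]>90)&(X[...,0]>.55)&(X[...,0]<.68)&(X[...,1]>.0)&(X[...,1]<.3)&(X[...,2]>.1)
    p=X[m]
    for y0 in np.arange(0.03,.29,.01):
        q=p[(p[:,1]>=y0)&(p[:,1]<y0+.01)]
        if len(q)>3: print(n,round(y0+.005,3),len(q),'x',np.round(np.percentile(q[:,0],[5,50,95])*1000),'z',np.round(np.percentile(q[:,2],[50,95])*1000))
    print(p[:,1].max())
```

```text
top 0.035 9 x [551. 554. 560.] z [471. 473.]
top 0.045 4 x [610. 613. 616.] z [158. 161.]
top 0.055 21 x [608. 611. 617.] z [158. 162.]
top 0.065 43 x [585. 607. 618.] z [158. 170.]
top 0.075 109 x [584. 607. 629.] z [171. 175.]
top 0.085 98 x [584. 603. 629.] z [169. 175.]
top 0.095 28 x [597. 609. 625.] z [169. 175.]
top 0.105 18 x [604. 608. 613.] z [158. 161.]
top 0.115 22 x [603. 607. 613.] z [157. 161.]
top 0.125 15 x [604. 606. 610.] z [159. 161.]
top 0.135 20 x [602. 606. 611.] z [159. 160.]
top 0.145 48 x [580. 601. 609.] z [158. 171.]
top 0.155 113 x [578. 601. 624.] z [169. 175.]
top 0.165 104 x [579. 599. 623.] z [171. 175.]
top 0.175 33 x [581. 601. 620.] z [168. 175.]
top 0.185 18 x [599. 602. 606.] z [158. 161.]
top 0.195 133 x [577. 597. 621.] z [166. 175.]
top 0.205 102 x [574. 595. 621.] z [170. 175.]
top 0.215 56 x [576. 598. 619.] z [171. 175.]
top 0.225 20 x [596. 599. 605.] z [159. 162.]
top 0.235 17 x [595. 598. 602.] z [158. 161.]
top 0.245 20 x [594. 598. 603.] z [158. 162.]
top 0.255 18 x [594. 596. 601.] z [157. 162.]
top 0.265 15 x [594. 596. 600.] z [159.
[... 523 characters left out ...]
 606.] z [159. 161.]
side 0.145 8 x [579. 585. 595.] z [165. 170.]
side 0.155 110 x [576. 596. 618.] z [169. 174.]
side 0.165 142 x [575. 594. 619.] z [167. 174.]
side 0.175 232 x [578. 598. 623.] z [160. 172.]
side 0.185 4 x [578. 589. 601.] z [160. 161.]
side 0.195 89 x [573. 588. 616.] z [169. 174.]
side 0.205 161 x [572. 594. 615.] z [168. 175.]
side 0.215 388 x [574. 596. 620.] z [155. 173.]
side 0.225 18 x [593. 597. 602.] z [157. 161.]
side 0.235 29 x [593. 596. 601.] z [158. 161.]
side 0.245 24 x [592. 595. 600.] z [158. 161.]
side 0.255 27 x [591. 595. 599.] z [158. 160.]
side 0.265 27 x [591. 594. 598.] z [157. 161.]
side 0.275 5 x [592. 593. 594.] z [157. 158.]
0.27270327709023523
```

Call:
send_rows([
  [[0.5, 0, -5, 0], [0.5, 0, -10, 0], [0, 0, -12, 0], [0, 0, -12, 0], [0, 0, -10, 0], [0, 0, -8, 0], [0, 0, -5, 0], [0, 0, -4, 0], [0, 0, -2, 0], [0, 0, 0, 0], [0, 0, 0, 0]],
])

```text
time_s: 34.2
ee_pos: [0.6189, -0.0301, 0.0696]
eef_rot: [1.481, 1.57, -0.013]
force: [-0.8, -0.7, -1.1]
grip_width: 0.0177
```

```bash
python3 -c "
from h import *; st()"
```

```text
t 34.2 tcp [618.9 -30.1  69.6] tilt [ 0.0005 -0.    ] jaw ang(from +y) -1.4938 q6 -0.185 F [-0.78 -0.74 -1.1 ] M [-0.2  -0.06  0.01] w 17.7
```

Call:
send_rows([
  [[0, 0, -1, 0], [0, 0, -1, 0], [0, 0, -1, 0], [0, 0, 0, 0], [0, 0, 0, 0]],
])

```text
time_s: 34.7
ee_pos: [0.6187, -0.0301, 0.0663]
eef_rot: [1.987, 1.571, 0.493]
force: [-0.9, 0.0, -0.7]
grip_width: 0.0174
```

```bash
python3 -c "
from h import *; st()"
```

```text
t 34.7 tcp [618.7 -30.1  66.3] tilt [0.0001 0.0001] jaw ang(from +y) -1.4938 q6 -0.185 F [-0.91  0.02 -0.7 ] M [ 0.11 -0.03  0.13] w 17.4
```

Call:
send_rows([
  [[0, 0, -1, 0], [0, 0, 0, 0], [0, 0, 0, 0]],
])

```text
time_s: 35.0
ee_pos: [0.619, -0.0301, 0.066]
eef_rot: [1.52, 1.57, 0.026]
force: [-2.7, -0.1, 6.5]
grip_width: 0.0172
```

```bash
python3 -c "
from h import *; st(); snap('top','r6t'); snap('side','r6s')
import cv2
a=cv2.imread('pics/r6t.png');b=cv2.imread('pics/r6s.png')
cv2.imwrite('pics/r6c.png',np.hstack([cv2.resize(a[170:250,200:320],(480,320)),cv2.resize(b[180:360,210:330],(300,450))[:320] if 0 else cv2.resize(b[190:350,210:330],(240,320))]))"
```

```text
t 35.0 tcp [619.  -30.1  66. ] tilt [0.0009 0.    ] jaw ang(from +y) -1.4938 q6 -0.185 F [-2.71 -0.05  6.54] M [0.33 0.31 0.19] w 17.2
```

View pics/r6c.png

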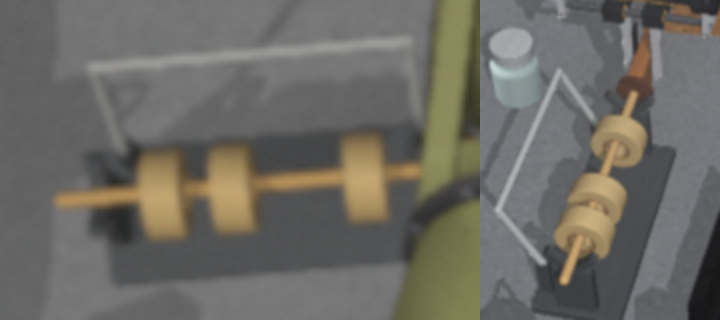

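Call:
send_rows([
  [[-1, 0, 0.5, 0], [0, 0, 0, 0], [0, 0, 0, 0]],
])

```text
time_s: 35.4
ee_pos: [0.6183, -0.0301, 0.0663]
eef_rot: [1.457, 1.569, -0.037]
force: [4.3, 0.2, 4.4]
grip_width: 0.0177
```

Call:
send_rows([
  [[0, 0, 0, 0], [0, 0, 0, 0], [0, 0, 0, 0], [0, 0, 0, 0], [0, 0, 0, 0]],
], grip=0.15)

```text
time_s: 35.9
ee_pos: [0.6175, -0.0301, 0.0656]
eef_rot: [-1.686, 1.57, 3.103]
force: [0.2, -0.0, -0.4]
grip_width: 0.04
```

Call:
send_rows([
  [[0, 0, 10, 0], [0, 0, 20, 0], [0, 0, 35, 0], [0, 0, 40, 0], [0, 0, 40, 0], [0, 0, 10, 0], [0, -10, 0, 0], [0, -30, 0, 0], [0, -30, 0, 0], [0, 0, 0, 0]],
])

```text
time_s: 36.9
ee_pos: [0.6168, -0.1036, 0.2186]
eef_rot: [-1.673, 1.568, 3.113]
force: [0.3, 0.0, 0.1]
grip_width: 0.0399
```

```bash
python3 -c "
from h import *; st(); snap('top','r7t'); snap('side','r7s')"
```

```text
t 36.9 tcp [ 616.8 -103.6  218.6] tilt [-0.003   0.0001] jaw ang(from +y) -1.497 q6 -0.298 F [0.33 0.01 0.08] M [-0.02 -0.08  0.01] w 39.9
```

View pics/r7s.png

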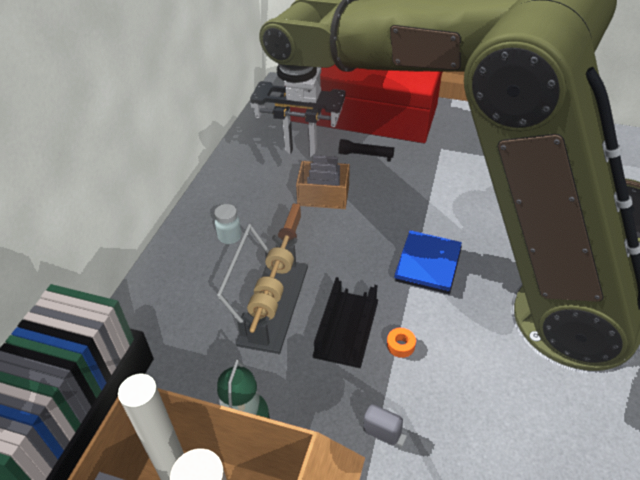

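View pics/r7t.png

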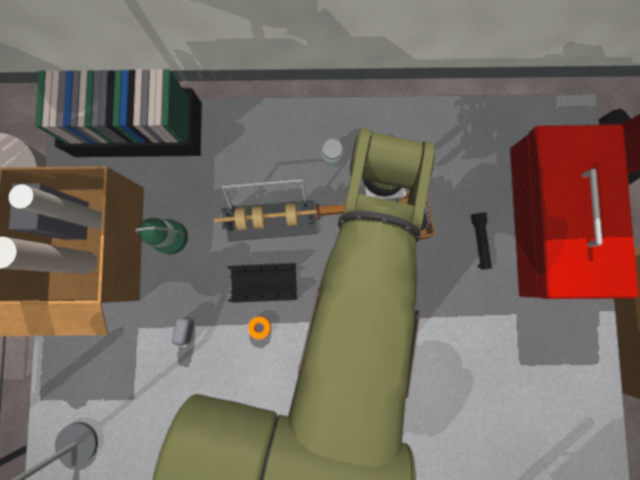

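Call:
send_rows([
  [[10, 25, 0, 0], [12, 32, 0, 0], [12, 32, 0, 0], [12, 32, 0, 0], [12, 32, 0, 0], [12, 32, 0, 0], [12, 32, 0, 0], [13, 31, 0, 0], [0, 0, 0, 0], [0, 0, 0, 0]],
], grip=1, newtons=20)

```text
time_s: 38.0
ee_pos: [0.7122, 0.1491, 0.2194]
eef_rot: [-1.446, 1.569, -2.938]
force: [0.2, 0.5, 0.7]
grip_width: 0.0005
```

Run:
```python
from h import *
st()
for n,t in(('top','r7t'),('side','r7s')):
    z=np.load(f'pics/{t}.npz');X=cloud(n,z['d']);im=z['im'].astype(int);R,B=im[...,0],im[...,2]
    def b(x0,x1,y0,y1,z0,z1): return (z['d']>0)&(X[...,0]>x0)&(X[...,0]<x1)&(X[...,1]>y0)&(X[...,1]<y1)&(X[...,2]>z0)&(X[...,2]<z1)
    p=X[b(.55,.66,.22,.32,.07,.1)&(R>1.35*B)&(R>90)]; print(n,'tip y',np.percentile(p[:,1],[98,100]),'x',np.median(p[:,0]),'z',np.percentile(p[:,2],80))
    p=X[b(.65,.72,0,.3,.11,.15)]; L=cv2.fitLine(p.astype(np.float32),cv2.DIST_L1,0,.001,.001).ravel(); print('bar',np.round(L,4), p[:,1].min(),p[:,1].max())
    p=X[b(.55,.66,.03,.26,.093,.115)&(R>1.35*B)&(R>90)]; h,e=np.histogram(p[:,1],np.arange(.03,.26,.005)); print(list(zip(np.round(e,3)[:-1],h)))
    d=X[b(.55,.66,-.08,.02,.06,.12)&(R>1.35*B)&(R>60)]; print('handle/collar y',np.percentile(d[:,1],[1,99]),len(d))
```

```text
t 38.0 tcp [712.2 149.1 219.4] tilt [-0.0017 -0.0003] jaw ang(from +y) -1.4919 q6 0.077 F [0.2  0.54 0.67] M [-0.06 -0.05 -0.04] w 0.5
top tip y [0.26763842 0.26784667] x 0.5982575791768894 z 0.08905204800101099
bar [-0.074   0.9973  0.0024  0.6758  0.1492  0.1316] 0.04727720215391622 0.2411839460195769
[(np.float64(0.03), np.int64(0)), (np.float64(0.035), np.int64(0)), (np.float64(0.04), np.int64(0)), (np.float64(0.045), np.int64(0)), (np.float64(0.05), np.int64(0)), (np.float64(0.055), np.int64(0)), (np.float64(0.06), np.int64(0)), (np.float64(0.065), np.int64(8)), (np.float64(0.07), np.int64(34)), (np.float64(0.075), np.int64(35)), (np.float64(0.08), np.int64(35)), (np.float64(0.085), np.int64(38)), (np.float64(0.09), np.int64(19)), (np.float64(0.095), np.int64(0)), (np.float64(0.1), np.int64(0)), (np.float64(0.105), np.int64(0)), (np.float64(0.11), np.int64(0)), (np.float64(0.115), np.int64(0)), (np.float64(0.12), np.int64(0)), (np.float64(0.125), np.int64(0)), (np.float64(0.13), np.int64(0)), (np.float64(0.135), np.int64(0)), (np.float64(0.14), np.int64(0)), (np.float64(0.145), 
[... 1829 characters left out ...]
t64(35)), (np.float64(0.16), np.int64(42)), (np.float64(0.165), np.int64(43)), (np.float64(0.17), np.int64(61)), (np.float64(0.175), np.int64(13)), (np.float64(0.18), np.int64(0)), (np.float64(0.185), np.int64(1)), (np.float64(0.19), np.int64(20)), (np.float64(0.195), np.int64(48)), (np.float64(0.2), np.int64(41)), (np.float64(0.205), np.int64(45)), (np.float64(0.21), np.int64(53)), (np.float64(0.215), np.int64(42)), (np.float64(0.22), np.int64(0)), (np.float64(0.225), np.int64(0)), (np.float64(0.23), np.int64(0)), (np.float64(0.235), np.int64(0)), (np.float64(0.24), np.int64(0)), (np.float64(0.245), np.int64(0)), (np.float64(0.25), np.int64(0))]
handle/collar y [-0.06574992  0.01968044] 409
```

Call:
send_rows([
  [[0, 0, -30, 0], [0, 0, -40, 0], [0, 0, -25, 0], [0, 0, -10, 0], [-8, 0, 0, 0], [-10, 0, 0, 0], [-10, 0, 0, 0], [-10, 0, 0, 0], [-10, 0, 0, 0], [-10, 0, 0, 0], [-10, 0, 0, 0], [0, 0, 0, 0]],
])

```text
time_s: 39.2
ee_pos: [0.6444, 0.1475, 0.1172]
eef_rot: [1.652, 1.569, 0.158]
force: [0.7, 0.6, 0.0]
grip_width: 0.0003
```

```bash
python3 -c "
from h import *; st()"
```

```text
t 39.2 tcp [644.4 147.5 117.2] tilt [0.0014 0.0002] jaw ang(from +y) -1.4941 q6 0.093 F [0.65 0.59 0.02] M [-0.01 -0.12 -0.05] w 0.3
```

Call:
send_rows([
  [[-5, 0, -1, 0], [-5, 0, -1, 0], [-4, 0, 0, 0], [-3, 0, 0, 0], [-2, 0, 0, 0], [-2, 0, 0, 0], [0, 0, 0, 0]],
])

```text
time_s: 39.9
ee_pos: [0.6235, 0.1479, 0.1138]
eef_rot: [-1.639, 1.571, -3.133]
force: [0.2, 0.0, 0.1]
grip_width: 0.0002
```

```bash
python3 -c "
from h import *; st()"
```

```text
t 39.9 tcp [623.5 147.9 113.8] tilt [-0.0002 -0.    ] jaw ang(from +y) -1.4937 q6 0.099 F [0.19 0.03 0.14] M [-0.03 -0.08 -0.02] w 0.2
```

Call:
send_rows([
  [[-1.5, 0, 0, 0], [-1.5, 0, 0, 0], [-1, 0, 0, 0], [-1, 0, 0, 0], [0, 0, 0, 0]],
])

```text
time_s: 40.4
ee_pos: [0.6212, 0.1478, 0.1139]
eef_rot: [1.593, 1.564, 0.099]
force: [22.1, 1.4, -10.8]
grip_width: 0.0004
```

```bash
python3 -c "
from h import *; st()"
```

```text
t 40.4 tcp [621.2 147.8 113.9] tilt [0.007  0.0007] jaw ang(from +y) -1.4941 q6 0.1 F [ 22.15   1.4  -10.75] M [ 0.29 -4.38  0.  ] w 0.4
```

At the closed stop: the force jumped to 22 N and the TCP position matches x≈0. I'll back off and inspect.

Call:
send_rows([
  [[5, 0, 0, 0], [15, 0, 0, 0], [20, 0, 10, 0], [10, 0, 30, 0], [0, 0, 40, 0], [0, 0, 40, 0], [0, -30, 20, 0], [-20, -40, 0, 0], [-20, -45, 0, 0], [-30, -40, 0, 0], [-40, -30, 0, 0], [-40, -30, 0, 0]],
])

```text
time_s: 41.6
ee_pos: [0.5168, -0.0683, 0.2535]
eef_rot: [-1.843, 1.57, 2.946]
force: [0.8, -0.6, 0.8]
grip_width: 0.0005
```

Call:
send_rows([
  [[-40, -30, 0, 0], [-40, -30, 0, 0], [-30, -40, 0, 0], [-20, -45, 0, 0], [0, -45, 0, 0], [0, 0, 0, 0], [0, 0, 0, 0]],
])

```text
time_s: 42.3
ee_pos: [0.3883, -0.2575, 0.2535]
eef_rot: [-2.494, 1.57, 2.294]
force: [0.0, 0.4, 0.5]
grip_width: 0.0003
```

Run:
```python
from h import *
st(); keep('f')
for n,t in(('top','ft'),('side','fs')):
    z=np.load(f'pics/{t}.npz');X=cloud(n,z['d']);im=z['im'].astype(int);R,B=im[...,0],im[...,2]
    def b(x0,x1,y0,y1,z0,z1): return (z['d']>0)&(X[...,0]>x0)&(X[...,0]<x1)&(X[...,1]>y0)&(X[...,1]<y1)&(X[...,2]>z0)&(X[...,2]<z1)
    p=X[b(.57,.70,.03,.26,.118,.15)]; L=cv2.fitLine(p.astype(np.float32),cv2.DIST_L1,0,.001,.001).ravel(); print('bar',np.round(L,4),'x at .139',L[3]+(.139-L[4])*L[0]/L[1])
    p=X[b(.55,.66,.235,.32,.07,.1)&(R>1.35*B)&(R>90)]; print(n,'tip y',p[:,1].max(),'x',np.median(p[:,0]),'z',np.percentile(p[:,2],80))
```

```text
t 42.3 tcp [ 388.3 -257.5  253.5] tilt [-0.0006  0.0006] jaw ang(from +y) -1.4956 q6 -0.739 F [0.02 0.4  0.49] M [-0.04 -0.14  0.02] w 0.3
top 361 [ 597.  -161.8] [119.5 211.4] 10.1
side 330 [ 594.5 -164.7] [120.9 208.9] 11.0
bar [-7.550e-02  9.971e-01  3.000e-04  6.072e-01  1.355e-01  1.316e-01] x at .139 0.6069633
top tip y 0.2681236236105467 x 0.5979318763424697 z 0.0886484407199101
bar [-0.072   0.9974 -0.0012  0.6036  0.1487  0.1311] x at .139 0.6042628
side tip y 0.2714267461844351 x 0.5950668725959859 z 0.08852174964837316
```

View pics/fs.png

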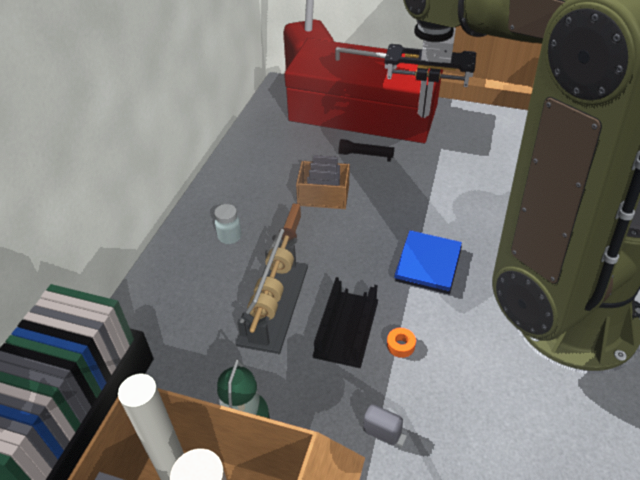

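View pics/ft.png

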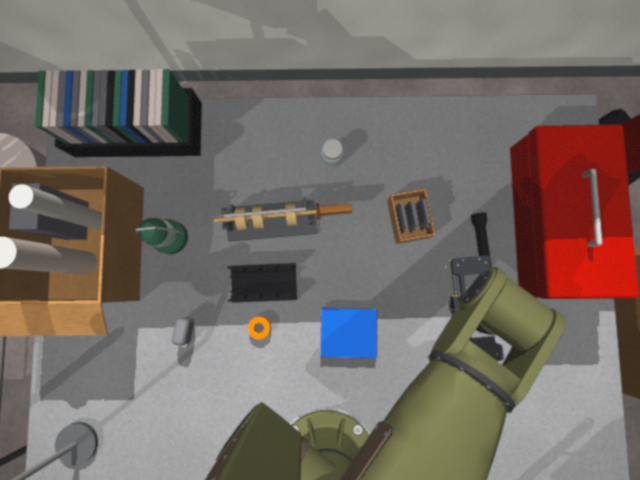

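The last pictures show:
- The bail bar lies over the rod, from (222,218) to (310,207) in the top view.
- All three rolls are between the uprights.
- Three panels stand in the box at (411,216).
- The bystanders are where they were.

Handing in.

```bash
python3 -c "
from h import *; print(ctrl.hand_in()); st()"
```

```text
the job is handed in; nothing more can be done
None
the job is handed in; nothing more can be done
```

The job is done and handed in at about 42 s of the 208 s allowed; no verdict is reported.

**What I did**
- The bail was nearly closed at the start, so I pushed it open to its stop first.
- I moved the three panels one by one from the rack into the cardboard box.
- I then threaded the skewer through the three rolls present (one bay was empty), lifted them out together and laid the skewer in both notches of the stand.
- I swung the bail closed until it hit its stop; the force jumped to 22 N there.

**Last checks**
- **Bail:** the bar is 0.6–0.9 mm from the rod's line in x, and its axis is about 128 mm above the table.
- **Skewer:** the tip is at y ≈ 0.270 m, which puts the skewer's mid-point within about 1–2 mm of the stand's middle. Its axis is about 83 mm above the table.
- **Rolls:** before I closed the bail they spanned y ≈ 0.067–0.219 m, inside the uprights' inner faces at about 0.039 and 0.239 m. The last pictures still show them between the uprights.
- **Panels and bystanders:** three panels stand in the box. The box and the other things look unmoved.

**Checks that failed or disagreed**
- The two cameras differ by about 2–3 mm in x.
- My two-view height for the rod was about 13 mm too low because the views are poorly placed for it, so I used the depth image instead.
- The last automatic measurement of the box also picked up the skewer's handle, so I judged the box's position from the pictures.

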